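Register power modules in a bonding fixture and clip them

ROBOT

A 6-joint arm with a two-finger parallel gripper is mounted at the origin on the work surface. World frame = base frame: x ahead of the robot, y to its left, z up, the work surface at z = 0. Lengths are in m, angles in rad, forces in N, time in s.
With the tool pointing down it reaches from about 0.325 to 0.9 m from the base axis. Payload 3.5 kg.
Tool frame: the origin (TCP) lies midway between the tips of the shut fingers; the grasp point (between the pads) lies 19 mm behind it; z points along the fingers, y is the line along which they close (so a half turn about z gives the same grasp; the last joint's range is limited). The gripper opens to 85 mm and grips with 20 to 120 N. Pads are 22 mm wide; open, the fingers measure 114 mm over their backs; the gripper's body (76 mm by 85 mm) begins 54 mm behind the grasp point. The pads swing forward as they close: fully open they stand 13 mm farther back than shut.
Start: joints at [1.092, 0.276, -0.026, 1.268, 0, 1.467], TCP at [0.229, 0.581, 0.231] pointing down, gripper open.
Joint ranges: [-3.12, 3.12], [-0.85, 1.88], [-1.08, 1.24], [-1.95, 2.15], [-1.57, 1.53], [-3.14, 3.14]. Speed limits (rad/s): [2.57, 2.57, 3.14, 3.14, 3.14, 3.14].

INTERFACE

Orientations are given as a unit quaternion [x, y, z, w].
In Python, from bench import monitor, vision, arm gives the robot as it stands. The module is installed in compiled form; this text tells all that it offers.
- The arm moves only by the tool apply_moves, never from a script. Its argument "rows" is a list of rows, each an object of numbers: "claw": the opening, from 0 (shut) to 1 (fully open); "tx", "ty", "tz": the shift along the tool's x, y, z in units of 60 mm (1.0 is 60 mm); "ax", "ay", "az": the turn, a rotation vector about the tool's x, y, z in units of 8 degrees (1.0 is 8 degrees). A call has 1 to 10 rows; each row is the pose to reach, as a shift and turn from the pose commanded when the call began, along the tool's axes at that moment; what a row does not reach only later rows make up. A row lasts 1/8 s, in which the tool goes at most 62.5 mm and 10.7 degrees, less where a joint would pass 70% of its speed; a pose out of reach is approached as far as the arm can. A call with a gripper value outside its range is refused whole. The fingers move at their own pace and stop on an object; "grip_force" is the grip in N (left out, the last holds). Time passes only in rows, so rows that repeat a pose let the fingers close. It gives the time, the measured TCP pose, the force, the opening and the grip force at its end, in the units of the state.
- monitor.get_obs(): the state, without advancing time (a new reading comes with each control period).
- vision.read_camera(name): name is "scene" or "top"; returns a dict with "frame" (384x512x3 uint8, red, green, blue), "fx", "fy", "cx", "cy" (pixels), "k1" (the pictures are not rectified: a ray, as slopes to the right and down, at radius r is drawn at 1 + k1 r^2 times it, then the intrinsics apply), "eye" and "rotation" of the camera in the world. Camera axes: x right, y up, looking along -z (the intrinsics and any distortion apply to the point x, -y, -z); pixel columns grow to the right and rows downward; lengths in m; the calibration is good to about 2 mm. A picture is of the moment at which its call begins. There is no depth.
- arm.job_done(): hands the job in; it is judged then, once.
The state is a dict: "t": time; "joint_positions": joint angles; "qd": joint speeds; "joint_torque": joint torques, N m; "ee_pos": TCP position; "tcp_rot": TCP orientation; "ft_force": force on the tool from outside, world axes, zero at the start; "moment": the same for the moment, N m; "finger_gap": opening from 0.0 (shut) to 1.0 (fully open); "gripper_force": force on a finger pad.
Only numpy, scipy, OpenCV 4.12 (cv2) and the standard library are available. Lean on these libraries where they do the work, as an engineer would, in place of code of your own. Each camera call takes 0.05 s, during which the arm holds its last target. There are 200 camera calls.

TASK

Load every power module on the bench into the bonding fixture, one per station: stand it on the base plate with its circuit board to the fence and push it gently until the board is flush against the fence and the foot's side touches that station's brass stop. Then take an orange spring clip from the rack for each module and clip it down over the fence and board together, so that the clip stands upright over the middle part of the board and pinches both. Handle the modules gently, leave the jar, screwdriver and tray alone, and let go of everything at the end.

Things in the scene. Friction and masses are not known exactly. Their poses are not given: they have to be found in the camera images.
- fixture: fixed fixture: dark base plate 100 x 340 mm (x, y), 10 mm thick; an aluminium fence 5 mm thick along its +x edge (x 45 to 50 mm), top 65 mm above the bench, its inner face looks to -x; three brass side stops, 55 mm long along x (x -15 to 40 mm), 8 mm thick, 18 mm tall above the plate. Origin: centre of the underside; z up
- station1 (a point): where the origin of a module stands when it is fully home at station 1 (stations 110 mm apart along the fixture's y; the one at its -y end), on top of the base plate; axes as the fixture's. The fence's inner face is 30 mm ahead (+x), the brass stop's face 40 mm to the +y side. Any module may go to any station
- station2 (a point): where the origin of a module stands when it is fully home at station 2 (stations 110 mm apart along the fixture's y; the middle one), on top of the base plate; axes as the fixture's. The fence's inner face is 30 mm ahead (+x), the brass stop's face 40 mm to the +y side. Any module may go to any station
- station3 (a point): where the origin of a module stands when it is fully home at station 3 (stations 110 mm apart along the fixture's y; the one at its +y end), on top of the base plate; axes as the fixture's. The fence's inner face is 30 mm ahead (+x), the brass stop's face 40 mm to the +y side. Any module may go to any station
- module1: power module (or None): aluminium foot 60 x 80 x 18 mm (x, y, z); on it a green circuit board, 5 mm thick, along the whole +x edge (x 25 to 30 mm, top at z 55 mm) and a black heat sink at x -25 to -3, y -20 to 20, z 18 to 50 mm: grip it there (fingers closing along y) and push it there. Origin: centre of the foot's underside; x points to the board, whose bare +x side goes to the fence
- module2: power module (or None), same as module1. All are fragile: the two fingers together must never press on one with more than 90 N (gripping at 20 to 30 N a finger is fine). 0.2 to 0.4 kg
- module3: power module (or None), same as module1 and module2
- clip1: orange sprung clip like a clothes peg, 80 mm tall, 24 mm wide (y), 0.08 kg, jaws down, at the start on the rack. Origin: midway between the jaw tips (lower ends); z up to the handles; jaws open along x, either way round will do. Jaws at z 0 to 28 mm; 12 mm steel pivot barrel at z 35 mm, stays above the clipped edge; handles at z 33 to 80 mm
- clip2: same as clip1. On a 10 mm edge the handles are 48 mm over all at the top. Squeezed along x at z about 60 mm (some 8 N; 25 N holds it firmly for carrying) they come to 26 mm, parallel, and each jaw tip swings out 9 mm: 27 mm gap. The body is one half, so while squeezed its frame leans 0.25 rad. Let go, the spring shuts the jaws with about 4 N
- clip3: same as clip1 and clip2
- clip1_jaw (a joint): opening angle of clip1's jaws: 0 when clipped on a 10 mm thick edge, 0.5 fully squeezed open, below 0 when shut on something thinner (-0.15 at the stop)
- clip2_jaw (a joint): opening angle of clip2's jaws: 0 when clipped on a 10 mm thick edge, 0.5 fully squeezed open, below 0 when shut on something thinner (-0.15 at the stop)
- clip3_jaw (a joint): opening angle of clip3's jaws: 0 when clipped on a 10 mm thick edge, 0.5 fully squeezed open, below 0 when shut on something thinner (-0.15 at the stop)
- rack: fixed clip rack: black base 60 x 190 x 10 mm with an upright wooden strip 10 mm thick (x) and 180 mm long (y), top 65 mm above the bench; the clips sit astride its top edge, 60 mm apart, their jaw tips 40 mm above the bench. Origin: centre of the underside
- flux: amber flux jar, 48 mm across, 85 mm tall: leave alone. Origin: centre of its underside
- driver: red-handled screwdriver, 180 mm long, lying along its x: leave alone
- tray: blue component tray, 70 x 110 x 30 mm: leave alone. Origin: centre of its underside
There are look-alikes about, which are no part of the job. Leave any pink or turquoise look-alike of the clip1 alone. What is shaped like the module1 but pink is not meant.

How it is judged:
By the outcome, as a careful person would: the job done as asked, in the order asked, and still so for the second after the job is handed in, with the robot touching nothing.
Of module1, module2, module3 only 2 to 3 are there at a start; the rules pass over those that are not, and their reading is None.
At some moment in a run one of module1, module2, module3 may be knocked a few centimetres aside while the robot is not near it.
It also fails if it takes over 210 s, if anything falls off the work surface, if the arm or the gripper's body presses on something with over 40 N, if the wrist force passes 120 N, or if a joint passes its speed limit or range.

## Working session

There is one attempt and no reset: what is moved stays moved. The work goes in short steps, Python scripts to look and compute and a tool call to move; the robot and the scene stay as the last step left them, time stands still between calls to the robot, and variables do not carry over. Pictures are saved under pics/ and viewed, at most 14 in all, crops included, and the job is handed in when it is done.

Besides the shell and the picture viewer there is one more tool, called as a command line: name --argument value ..., lists and objects as JSON in quotes. apply_moves: Moves the arm, as the interface text tells. Its arguments: {"type":"object","properties":{"rows":{"type":"array","items":{"type":"object","properties":{"claw":{"type":"number"},"tx":{"type":"number"},"ty":{"type":"number"},"tz":{"type":"number"},"ax":{"type":"number"},"ay":{"type":"number"},"az":{"type":"number"}}}},"grip_force":{"type":"number"}},"required":["rows"]}

```bash
mkdir -p pics
cat > h.py <<'E'
import numpy as np, cv2
from bench import monitor, vision, arm
from scipy.spatial.transform import Rotation as R
def rot(c):
    r=np.array(c["rotation"],float)
    return r if r.shape==(3,3) else R.from_quat(r).as_matrix()
def K(c): return np.array([[c["fx"],0,c["cx"]],[0,c["fy"],c["cy"]],[0,0,1.]])
def D(c): return np.array([c["k1"],0,0,0,0.])
def proj(c,P):
    P=np.atleast_2d(P).astype(float); q=(P-np.array(c["eye"]))@rot(c); q=q*[1,-1,-1]
    return cv2.projectPoints(q.reshape(-1,1,3),np.zeros(3),np.zeros(3),K(c),D(c))[0].reshape(-1,2)
def ray(c,uv):
    n=cv2.undistortPoints(np.array(uv,float).reshape(-1,1,2),K(c),D(c)).reshape(-1,2)
    d=np.c_[n[:,0],-n[:,1],-np.ones(len(n))]@rot(c).T
    return np.array(c["eye"]),d
def atz(c,uv,z):
    e,d=ray(c,uv); return e+d*((z-e[2])/d[:,2])[:,None]
def tri(c1,u1,c2,u2):
    e1,d1=ray(c1,u1);e2,d2=ray(c2,u2);o=[]
    for a,b in zip(d1,d2):
        s=np.linalg.lstsq(np.c_[a,-b],e2-e1,rcond=None)[0]; p,q=e1+s[0]*a,e2+s[1]*b
        o.append(np.r_[(p+q)/2,np.linalg.norm(p-q)])
    return np.array(o)
def save(f,name,crop=None,k=1):
    f=f[...,::-1]
    if crop: f=f[crop[1]:crop[3],crop[0]:crop[2]]
    cv2.imwrite("pics/"+name,cv2.resize(f,None,fx=k,fy=k,interpolation=cv2.INTER_CUBIC))
E
python3 - <<'E'
from h import *
import pickle
cs={}
for n in("scene","top"):
    c=vision.read_camera(n);cs[n]=c;save(c["frame"],n+"0.png",None,1.5)
    print(n,{k:np.round(v,4).tolist() for k,v in c.items() if k!="frame"})
pickle.dump(cs,open("c0.pkl","wb"))
print(monitor.get_obs())
E
```

```text
scene {'fx': 489.6041, 'fy': 489.6041, 'cx': 252.3146, 'cy': 194.2507, 'k1': 0.0252, 'eye': [1.2132, 0.0525, 0.9789], 'rotation': [0.2158, 0.2297, 0.6941, 0.6472]}
top {'fx': 444.8125, 'fy': 444.8125, 'cx': 261.5735, 'cy': 183.8263, 'k1': -0.1025, 'eye': [0.3466, 0.0008, 1.2984], 'rotation': [-0.0627, 0.0509, 0.7087, -0.7009]}
{'t': 0.1, 'joint_positions': array([ 1.09157695e+00,  2.77106385e-01, -2.77480682e-02,  1.26802028e+00,
        2.03262610e-05,  1.46741112e+00]), 'qd': array([-0.00012808, -0.000775  ,  0.00352192,  0.00025659, -0.00160136,
        0.00050836]), 'joint_torque': array([ 3.34359875e-04, -4.46706462e+01,  2.96129125e+01,  8.43869755e-03,
       -1.17379905e-04,  1.89711542e-06]), 'ee_pos': array([0.22906934, 0.58074071, 0.23023879]), 'tcp_rot': array([ 1.86812964e-01,  9.82394949e-01, -9.92503699e-04, -3.08194096e-04]), 'ft_force': array([ 0.50460176,  0.27245649, -0.18671476]), 'moment': array([-0.01562618, -0.02114435, -0.0219598 ]), 'gripper_force': 0.0, 'finger_gap': 1.0001385547241786}
```

View pics/scene0.png

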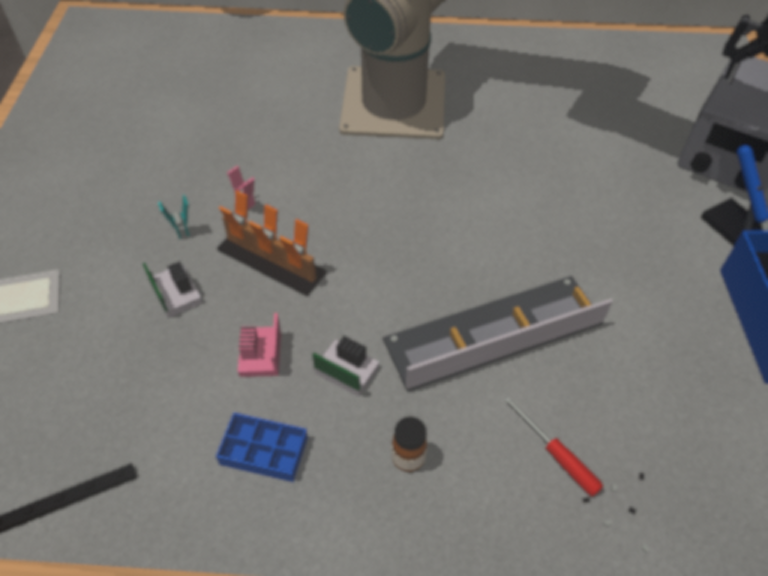

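View pics/top0.png

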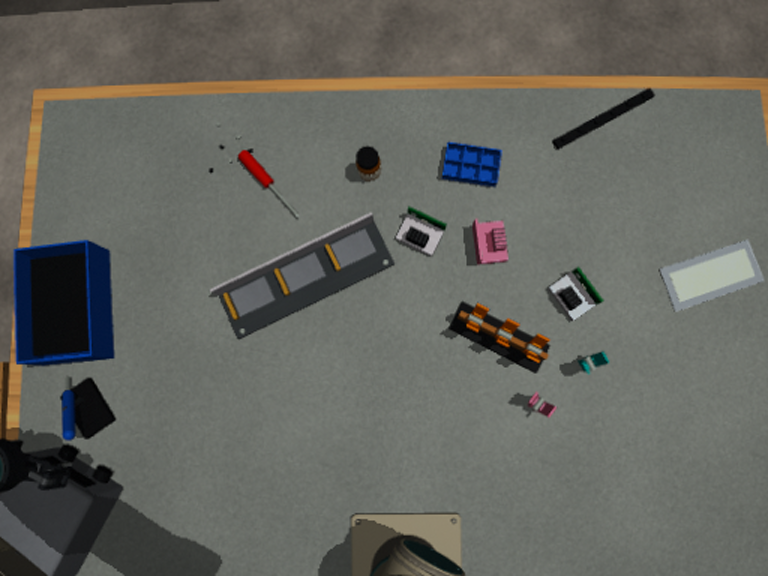

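Run:
```python
from h import *
import pickle
cs=pickle.load(open("c0.pkl","rb"))
save(cs["top"]["frame"],"a.png",(255,130,410,250),5)
save(cs["top"]["frame"],"b.png",(135,135,269,229),5)
save(cs["scene"]["frame"],"c.png",(92,105,256,265),4.8) if 0 else save(cs["scene"]["frame"],"c.png",(92,120,256,265),4)
save(cs["scene"]["frame"],"d.png",(250,178,412,260),4.9)
p=monitor.get_obs()["ee_pos"]
print([proj(cs[n],p).round(0).tolist() for n in cs])
```

```text
[[[503.0, 64.0]], [[32.0, 304.0]]]
```

View pics/a.png

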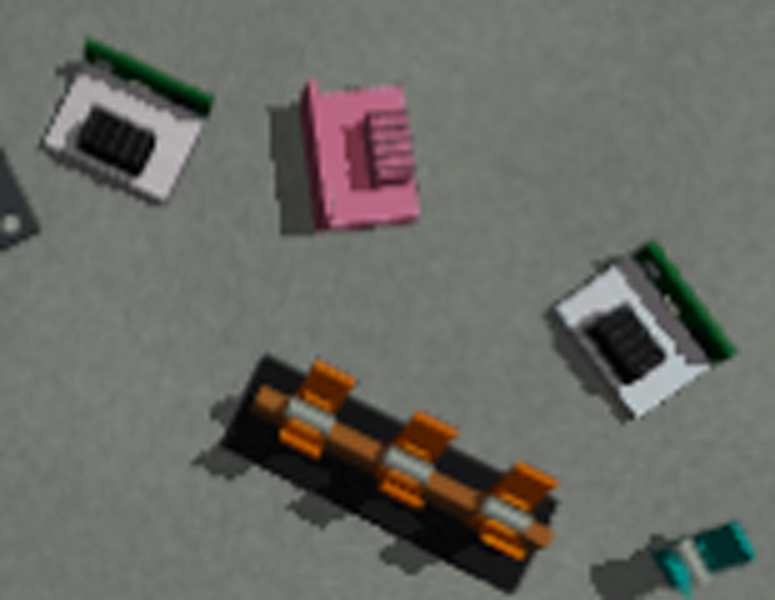

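View pics/b.png

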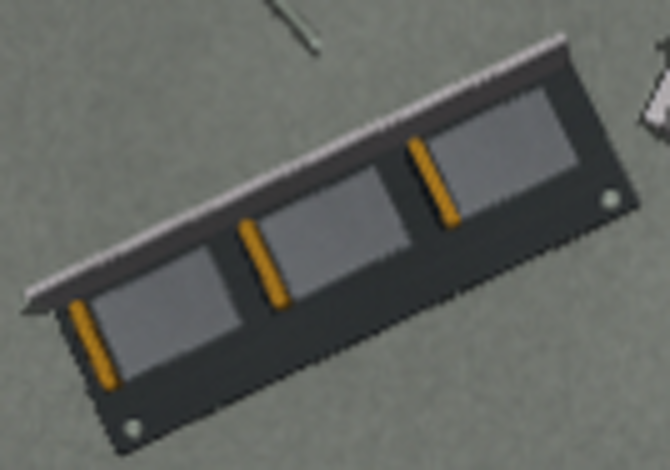

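View pics/c.png

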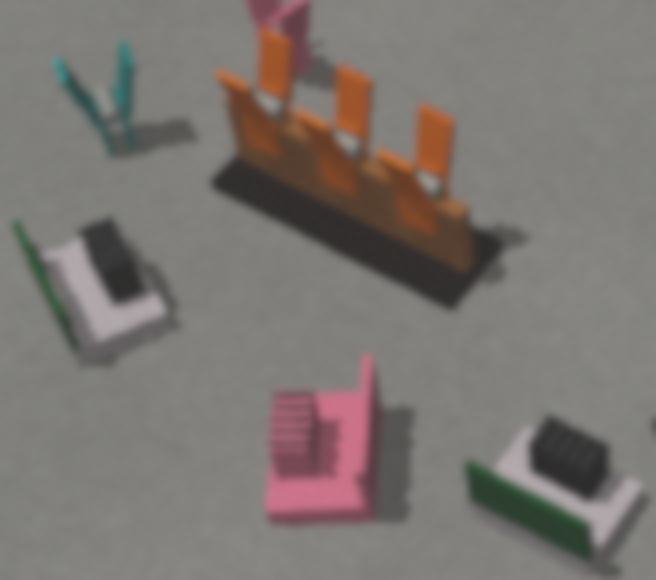

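View pics/d.png

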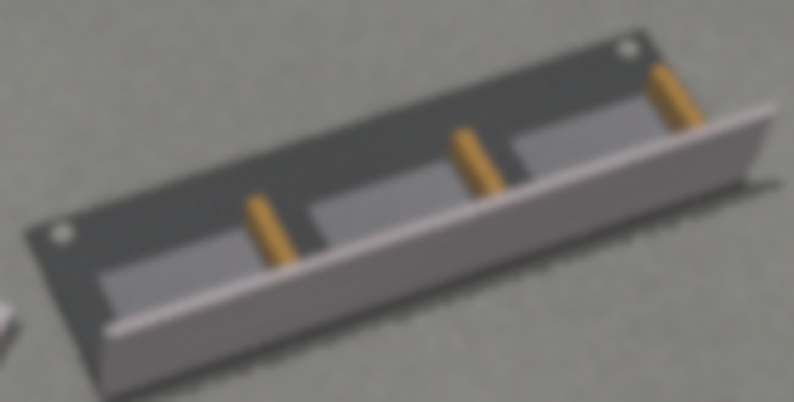

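```bash
cat > fit.py <<'E'
from h import *
import pickle
from scipy.optimize import least_squares
def fit(cs,corr,x0,freez=True):
    # corr: list (cam, local mm, frame px)
    def f(p):
        M=R.from_euler('z',p[2]).as_matrix()
        return np.concatenate([(proj(cs[n],M@(np.array(l)/1000)+[p[0],p[1],p[3]])-u).ravel() for n,l,u in corr])
    s=least_squares(f,x0,loss='soft_l1',f_scale=.7); return s.x,s.fun.reshape(-1,2)
E
python3 - <<'E'
from fit import *
cs=pickle.load(open("c0.pkl","rb"))
cr={'a':('top',255,130,5),'b':('top',135,135,5),'c':('scene',92,120,4),'d':('scene',250,178,4.9)}
def C(k,l,u):
    n,x,y,s=cr[k]; return n,l,np.array([x+(u[0]+.5)/s-.5,y+(u[1]+.5)/s-.5])
O={}
O['A']=[C('a',(30,40,55),(90,37)),C('a',(30,-40,55),(214,97)),C('a',(-30,40,18),(45,136)),C('a',(-30,-40,18),(163,192)),C('a',(-30,-40,0),(163,203)),
 C('c',(30,-40,55),(468,462)),C('c',(30,40,55),(592,526)),C('c',(-30,40,18),(643,482)),C('c',(-30,-40,18),(527,428))]
O['B']=[C('a',(30,40,55),(652,238)),C('a',(30,-40,55),(737,350)),C('a',(-30,40,18),(554,308)),C('a',(-30,-40,18),(632,412)),
 C('c',(30,-40,55),(15,222)),C('c',(30,40,18),(97,342)),C('c',(-30,40,18),(165,308))]
O['F']=[C('b',(-50,-170,10),(638,205)),C('b',(-50,170,10),(122,452)),C('b',(50,-170,65),(566,35)),C('b',(50,170,65),(25,291)),
 C('b',(40,154,28),(75,300)),C('b',(-15,154,28),(110,388)),C('b',(40,44,28),(246,222)),C('b',(-15,44,28),(282,305)),C('b',(40,-66,28),(414,142)),C('b',(-15,-66,28),(453,225)),
 C('d',(-50,-170,10),(27,232)),C('d',(-50,170,10),(645,28)),C('d',(50,-170,65),(107,332)),C('d',(50,170,65),(775,108)),C('d',(50,-170,0),(103,398)),
 C('d',(-15,-66,28),(258,198)),C('d',(-15,44,28),(463,130)),C('d',(-15,154,28),(658,68))]
O['K']=[C('a',(30,95,10),(265,355)),C('a',(-30,95,10),(228,440)),C('a',(0,90,65),(256,394)),C('a',(0,-90,65),(548,538)),C('a',(0,60,77),(311,416)),C('a',(0,0,77),(407,465)),C('a',(0,-60,77),(507,515)),
 C('c',(30,-95,10),(213,183)),C('c',(30,95,10),(455,305)),C('c',(-30,95,10),(500,240)),C('c',(0,-60,77),(275,100)),C('c',(0,0,77),(350,143)),C('c',(0,60,77),(432,182))]
x0={'A':[.7,-.05,-.45,0],'B':[.6,-.3,-.92,0],'F':[.6,.2,.45,0],'K':[.5,-.2,-.45,0]}
P={}
for k in O:
    p,r=fit(cs,O[k],x0[k]); P[k]=p
    print(k,p.round(4).tolist()); print(r.round(1).tolist())
pickle.dump(P,open("P.pkl","wb"))
p=monitor.get_obs(); print(R.from_quat(p["tcp_rot"]).as_matrix().round(3))
E
```

```text
A [0.6405, -0.0331, -0.4694, 0.0061]
[[-0.5, -0.7], [-0.1, -0.8], [-0.6, 0.6], [0.4, 1.2], [0.2, 0.2], [-0.7, 0.3], [-0.8, 0.6], [0.7, 0.0], [0.1, -1.6]]
B [0.513, -0.3264, -0.9671, 0.006]
[[-0.4, -0.3], [-0.3, 0.2], [-0.3, -0.3], [0.8, 1.3], [-0.3, -0.6], [-5.1, 1.7], [1.5, -0.1]]
F [0.5523, 0.1915, 0.4366, 0.0016]
[[1.0, 0.4], [-0.9, 0.9], [-0.0, -0.1], [-0.2, -0.2], [-0.3, 0.5], [0.2, -0.1], [-0.3, -0.1], [0.2, 0.2], [0.3, -0.2], [0.3, -0.1], [-0.4, -1.2], [-0.0, -0.2], [0.2, 0.7], [0.6, 0.7], [0.1, 2.0], [-0.6, -0.1], [-0.3, 0.1], [0.4, -0.5]]
K [0.4345, -0.1818, -0.4834, -0.0003]
[[-0.3, -0.2], [-2.0, 1.1], [0.0, -0.1], [-0.1, 0.4], [-0.8, -0.0], [-0.5, 0.0], [-0.8, -0.1], [-0.6, -0.4], [-0.6, 0.2], [1.8, 0.3], [-2.0, 0.7], [-1.3, -0.4], [-1.7, -0.3]]
[[-0.93   0.367 -0.001]
 [ 0.367  0.93  -0.002]
 [ 0.    -0.002 -1.   ]]
```

```bash
cat > mv.py <<'E'
from h import *
def go(*wps,start=None):
    """wps: (x,y,z,ytool_deg); prints row numbers relative to present (measured) pose"""
    o=monitor.get_obs(); p=np.array(o["ee_pos"]); M=R.from_quat(o["tcp_rot"]).as_matrix()
    print("t",round(o["t"],2),"p",p.round(4),"a",round(np.degrees(np.arctan2(M[1,1],M[0,1])),1),"F",np.round(o["ft_force"],1),"gap",round(o["finger_gap"],3),"gf",round(o["gripper_force"],1),"q",np.round(o["joint_positions"],2))
    for w in wps:
        a=np.radians(w[3]); cur=np.arctan2(M[1,1],M[0,1])
        if len(w)<5 and np.cos(a-cur)<0: a+=np.pi
        T=np.c_[[-np.sin(a),np.cos(a),0],[np.cos(a),np.sin(a),0],[0,0,-1]]
        t=M.T@(np.array(w[:3])-p)/.06; r=np.degrees(R.from_matrix(M.T@T).as_rotvec())/8
        print("t",t.round(2).tolist(),"a",r.round(2).tolist())
def loc(P,x,y):
    c,s=np.cos(P[2]),np.sin(P[2]); return P[0]+c*x-s*y,P[1]+s*x+c*y
E
python3 - <<'E'
from mv import *
import pickle
P=pickle.load(open("P.pkl","rb"))
x,y=loc(P['A'],-.014,0); a=np.degrees(P['A'][2])+90
print(x,y,a)
go((x,y,.13,a),(x,y,.018,a))
for s in(-.11,0,.11): print(np.round(loc(P['F'],.015,s),4))
for s in(-.06,0,.06): print(np.round(loc(P['K'],0,s),4))
E
```

```text
0.6280034482838549 -0.026814380151747058 63.104449678412294
t 0.1 p [0.2291 0.5807 0.2302] a 68.5 F [ 0.5  0.3 -0.2] gap 1.0 gf 0.0 q [ 1.09  0.28 -0.03  1.27  0.    1.47]
t [-9.9, -6.98, 1.68] a [-0.01, -0.0, 0.67]
t [-9.9, -6.97, 3.55] a [-0.01, -0.0, 0.67]
[0.6124 0.0982]
[0.5659 0.1979]
[0.5194 0.2976]
[ 0.4066 -0.2349]
[ 0.4345 -0.1818]
[ 0.4624 -0.1287]
```

apply_moves --rows '[{"tx": -9.9, "ty": -6.98, "tz": 0, "az": 0.67, "claw": 1}, {"tx": -9.9, "ty": -6.98, "tz": 0, "az": 0.67, "claw": 1}, {"tx": -9.9, "ty": -6.98, "tz": 0, "az": 0.67, "claw": 1}, {"tx": -9.9, "ty": -6.98, "tz": 0, "az": 0.67, "claw": 1}, {"tx": -9.9, "ty": -6.98, "tz": 0, "az": 0.67, "claw": 1}, {"tx": -9.9, "ty": -6.98, "tz": 0, "az": 0.67, "claw": 1}, {"tx": -9.9, "ty": -6.98, "tz": 0, "az": 0.67, "claw": 1}, {"tx": -9.9, "ty": -6.98, "tz": 0, "az": 0.67, "claw": 1}, {"tx": -9.9, "ty": -6.98, "tz": 0, "az": 0.67, "claw": 1}, {"tx": -9.9, "ty": -6.98, "tz": 0.5, "az": 0.67, "claw": 1}]' --grip_force 22

```text
invalid input
```

apply_moves --rows '[{"tz": 0, "claw": 1}, {"tz": 0, "claw": 1}]'

```text
invalid input
```

Run:
```python
from mv import *
go((.628,-.0268,.12,63.1),(.628,-.0268,.020,63.1))
```

```text
t 0.1 p [0.2291 0.5807 0.2302] a 68.5 F [ 0.5  0.3 -0.2] gap 1.0 gf 0.0 q [ 1.09  0.28 -0.03  1.27  0.    1.47]
t [-9.9, -6.97, 1.85] a [-0.01, -0.0, 0.67]
t [-9.9, -6.97, 3.52] a [-0.01, -0.0, 0.67]
```

apply_moves --rows '[{"tx": 0, "ty": 0, "tz": 0, "ax": 0, "ay": 0, "az": 0, "claw": 1.0}]' --grip_force 22

```text
t: 0.22
ee_pos: [0.2292, 0.581, 0.2307]
tcp_rot: [0.187, 0.982, -0.001, -0.0]
ft_force: [-0.5, 0.8, 0.2]
finger_gap: 1.002
gripper_force: 0.0
```

apply_moves --rows '[{"tx": -9.9, "ty": -6.98, "tz": 0, "ax": 0, "ay": 0, "az": 0.67, "claw": 1}, {"tx": -9.9, "ty": -6.98, "tz": 0, "ax": 0, "ay": 0, "az": 0.67, "claw": 1}, {"tx": -9.9, "ty": -6.98, "tz": 0, "ax": 0, "ay": 0, "az": 0.67, "claw": 1}, {"tx": -9.9, "ty": -6.98, "tz": 0, "ax": 0, "ay": 0, "az": 0.67, "claw": 1}, {"tx": -9.9, "ty": -6.98, "tz": 0, "ax": 0, "ay": 0, "az": 0.67, "claw": 1}, {"tx": -9.9, "ty": -6.98, "tz": 0, "ax": 0, "ay": 0, "az": 0.67, "claw": 1}, {"tx": -9.9, "ty": -6.98, "tz": 0, "ax": 0, "ay": 0, "az": 0.67, "claw": 1}, {"tx": -9.9, "ty": -6.98, "tz": 0, "ax": 0, "ay": 0, "az": 0.67, "claw": 1}, {"tx": -9.9, "ty": -6.98, "tz": 0.5, "ax": 0, "ay": 0, "az": 0.67, "claw": 1}, {"tx": -9.9, "ty": -6.98, "tz": 0.5, "ax": 0, "ay": 0, "az": 0.67, "claw": 1}]' --grip_force 22

```text
t: 1.48
ee_pos: [0.5728, 0.0579, 0.2149]
tcp_rot: [0.233, 0.973, 0.0, 0.0]
ft_force: [0.5, 0.2, 0.8]
finger_gap: 1.0
gripper_force: 0.0
```

Run:
```python
from mv import *
go((.628,-.0268,.12,63.1),(.628,-.0268,.020,63.1))
```

```text
t 1.48 p [0.5728 0.0579 0.2149] a 63.1 F [0.5 0.2 0.8] gap 1.0 gf 0.0 q [-0.01  0.2  -0.16  1.21  0.    0.46]
t [-1.46, -0.84, 1.58] a [0.0, 0.0, -0.0]
t [-1.46, -0.84, 3.25] a [0.0, 0.0, -0.0]
```

apply_moves --rows '[{"tx": -1.46, "ty": -0.84, "tz": 0.7, "ax": 0, "ay": 0, "az": 0, "claw": 1}, {"tx": -1.46, "ty": -0.84, "tz": 1.58, "ax": 0, "ay": 0, "az": 0, "claw": 1}, {"tx": -1.46, "ty": -0.84, "tz": 1.58, "ax": 0, "ay": 0, "az": 0, "claw": 1}, {"tx": -1.46, "ty": -0.84, "tz": 1.58, "ax": 0, "ay": 0, "az": 0, "claw": 1}]'

```text
t: 1.98
ee_pos: [0.6256, -0.0246, 0.1185]
tcp_rot: [0.233, 0.973, -0.0, -0.002]
ft_force: [-0.4, 0.0, 0.7]
finger_gap: 1.0
gripper_force: 0.0
```

Run:
```python
from mv import *
go((.628,-.0268,.020,63.1))
c=vision.read_camera("top");save(c["frame"],"e.png",(225,110,345,200),6)
```

```text
t 1.98 p [ 0.6256 -0.0246  0.1185] a 63.1 F [-0.4  0.   0.7] gap 1.0 gf 0.0 q [-0.14  0.36 -0.16  1.05  0.    0.33]
t [-0.06, -0.01, 1.64] a [-0.01, -0.03, -0.0]
```

View pics/e.png

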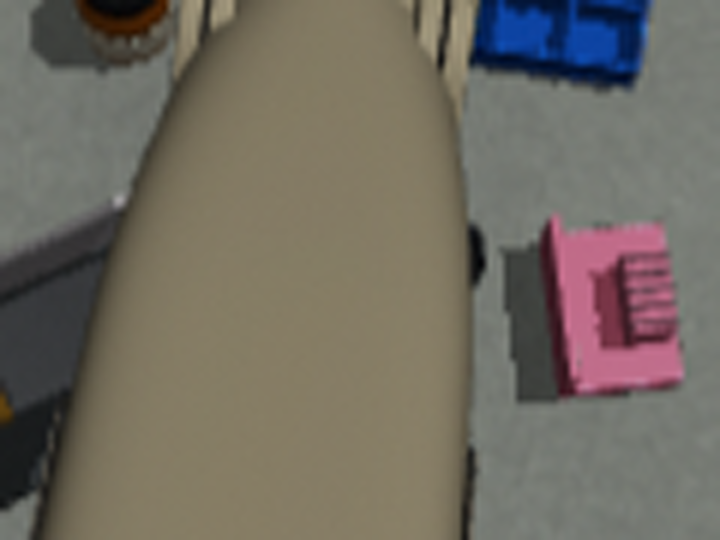

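apply_moves --rows '[{"tx": -0.04, "ty": -0.01, "tz": 0.8, "ax": 0, "ay": 0, "az": 0, "claw": 1}, {"tx": -0.04, "ty": -0.01, "tz": 1.2, "ax": 0, "ay": 0, "az": 0, "claw": 1}, {"tx": -0.04, "ty": -0.01, "tz": 1.5, "ax": 0, "ay": 0, "az": 0, "claw": 1}, {"tx": -0.04, "ty": -0.01, "tz": 1.62, "ax": 0, "ay": 0, "az": 0, "claw": 1}, {"tx": -0.04, "ty": -0.01, "tz": 1.62, "ax": 0, "ay": 0, "az": 0, "claw": 0.7}, {"tx": -0.04, "ty": -0.01, "tz": 1.62, "ax": 0, "ay": 0, "az": 0, "claw": 0.6}]'

```text
t: 2.78
ee_pos: [0.6301, -0.0264, 0.0243]
tcp_rot: [0.232, 0.973, 0.0, 0.001]
ft_force: [-0.6, 0.3, -0.6]
finger_gap: 0.61
gripper_force: 0.0
```

Run:
```python
from mv import *
go((.628,-.0268,.020,63.1))
c=vision.read_camera("scene");save(c["frame"],"f.png",(140,160,290,270),5)
```

```text
t 2.77 p [ 0.6301 -0.0264  0.0243] a 63.1 F [-0.6  0.3 -0.6] gap 0.61 gf 0.0 q [-0.14  0.46 -0.24  0.87  0.    0.32]
t [0.03, -0.02, 0.07] a [0.01, 0.02, 0.0]
```

View pics/f.png

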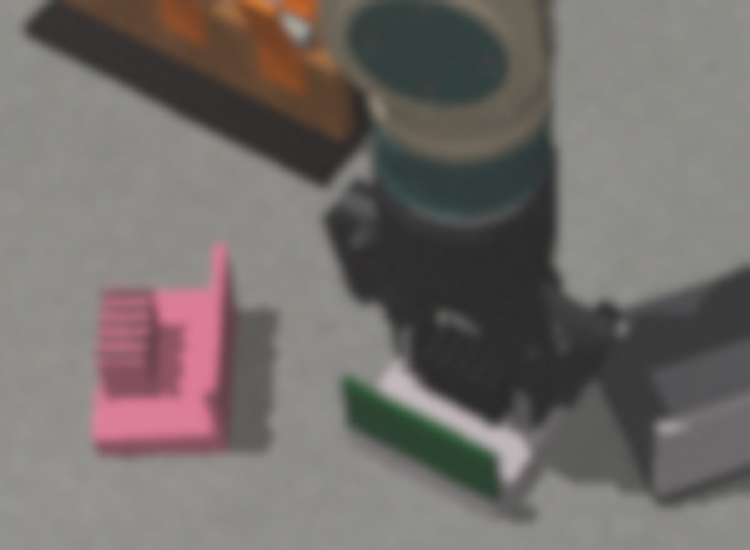

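Gripper straddles module A's heat sink (about crop 470,350), module aligned. Close, then lift.

apply_moves --rows '[{"tx": 0.02, "ty": -0.02, "tz": 0.05, "ax": 0, "ay": 0, "az": 0, "claw": 0.5}, {"tx": 0.02, "ty": -0.02, "tz": 0.05, "ax": 0, "ay": 0, "az": 0, "claw": 0.4}, {"tx": 0.02, "ty": -0.02, "tz": 0.05, "ax": 0, "ay": 0, "az": 0, "claw": 0.4}, {"tx": 0.02, "ty": -0.02, "tz": 0.05, "ax": 0, "ay": 0, "az": 0, "claw": 0.4}]' --grip_force 22

```text
t: 3.32
ee_pos: [0.6278, -0.0275, 0.0205]
tcp_rot: [0.233, 0.973, -0.0, 0.001]
ft_force: [-1.5, -2.7, 5.7]
finger_gap: 0.463
gripper_force: 24.4
```

Run:
```python
from mv import *
import pickle
P=pickle.load(open("P.pkl","rb"))
x,y=loc(P['F'],-.007,-.117); print(x,y)
go((.6278,-.0275,.10,63.1),(x,y,.10,115.0),(x,y,.045,115))
```

```text
0.5954512953878479 0.08256143151729463
t 3.33 p [ 0.6278 -0.0275  0.0205] a 63.1 F [-1.5 -2.7  5.7] gap 0.463 gf 24.4 q [-0.15  0.46 -0.25  0.86 -0.    0.32]
t [-0.0, -0.0, -1.32] a [-0.0, 0.01, -0.0]
t [1.31, 1.39, -1.33] a [-0.01, 0.01, -6.49]
t [1.31, 1.39, -0.41] a [-0.01, 0.01, -6.49]
```

apply_moves --rows '[{"tx": 0, "ty": 0, "tz": -0.5, "ax": 0, "ay": 0, "az": 0, "claw": 0.4}, {"tx": 0, "ty": 0, "tz": -1.33, "ax": 0, "ay": 0, "az": 0, "claw": 0.4}, {"tx": 0.2, "ty": 0.2, "tz": -1.33, "ax": 0, "ay": 0, "az": -1, "claw": 0.4}, {"tx": 0.4, "ty": 0.4, "tz": -1.33, "ax": 0, "ay": 0, "az": -2, "claw": 0.4}, {"tx": 0.6, "ty": 0.6, "tz": -1.33, "ax": 0, "ay": 0, "az": -3, "claw": 0.4}, {"tx": 0.8, "ty": 0.8, "tz": -1.33, "ax": 0, "ay": 0, "az": -4, "claw": 0.4}, {"tx": 1.0, "ty": 1.1, "tz": -1.33, "ax": 0, "ay": 0, "az": -5, "claw": 0.4}, {"tx": 1.2, "ty": 1.3, "tz": -1.33, "ax": 0, "ay": 0, "az": -6, "claw": 0.4}, {"tx": 1.31, "ty": 1.39, "tz": -1.33, "ax": 0, "ay": 0, "az": -6.49, "claw": 0.4}, {"tx": 1.31, "ty": 1.39, "tz": -1.33, "ax": 0, "ay": 0, "az": -6.49, "claw": 0.4}]'

```text
t: 4.58
ee_pos: [0.593, 0.0841, 0.098]
tcp_rot: [-0.217, 0.976, 0.001, -0.002]
ft_force: [0.2, 0.2, -4.2]
finger_gap: 0.465
gripper_force: 23.5
```

Run:
```python
from mv import *
import pickle
P=pickle.load(open("P.pkl","rb"))
x,y=loc(P['F'],-.007,-.117)
go((x,y,.045,115.0),(x,y,.032,115))
```

```text
t 4.58 p [0.593  0.0841 0.098 ] a 115.1 F [ 0.2  0.2 -4.2] gap 0.465 gf 23.5 q [ 0.03  0.33 -0.25  0.99  0.   -0.41]
t [-0.03, -0.04, 0.88] a [0.02, -0.02, 0.01]
t [-0.03, -0.04, 1.1] a [0.02, -0.02, 0.01]
```

apply_moves --rows '[{"tx": -0.03, "ty": -0.04, "tz": 0.5, "ax": 0, "ay": 0, "az": 0, "claw": 0.4}, {"tx": -0.03, "ty": -0.04, "tz": 0.85, "ax": 0, "ay": 0, "az": 0, "claw": 0.4}, {"tx": -0.03, "ty": -0.04, "tz": 0.95, "ax": 0, "ay": 0, "az": 0, "claw": 0.4}, {"tx": -0.03, "ty": -0.04, "tz": 1.0, "ax": 0, "ay": 0, "az": 0, "claw": 0.4}, {"tx": -0.03, "ty": -0.04, "tz": 1.05, "ax": 0, "ay": 0, "az": 0, "claw": 0.4}, {"tx": -0.03, "ty": -0.04, "tz": 1.08, "ax": 0, "ay": 0, "az": 0, "claw": 0.4}, {"tx": -0.03, "ty": -0.04, "tz": 1.08, "ax": 0, "ay": 0, "az": 0, "claw": 0.4}]'

```text
t: 5.45
ee_pos: [0.5979, 0.0816, 0.0353]
tcp_rot: [-0.217, 0.976, -0.0, 0.0]
ft_force: [-0.1, 0.1, -2.4]
finger_gap: 0.464
gripper_force: 23.5
```

Run:
```python
from mv import *
import pickle
P=pickle.load(open("P.pkl","rb"))
x,y=loc(P['F'],-.007,-.117)
go((x,y,.032,115))
c=vision.read_camera("scene");save(c["frame"],"g.png",(235,160,365,265),6)
```

```text
t 5.45 p [0.5979 0.0816 0.0353] a 115.0 F [-0.1  0.1 -2.4] gap 0.464 gf 23.5 q [ 0.03  0.4  -0.3   0.87  0.   -0.41]
t [0.03, 0.03, 0.06] a [-0.0, 0.0, 0.0]
```

View pics/g.png

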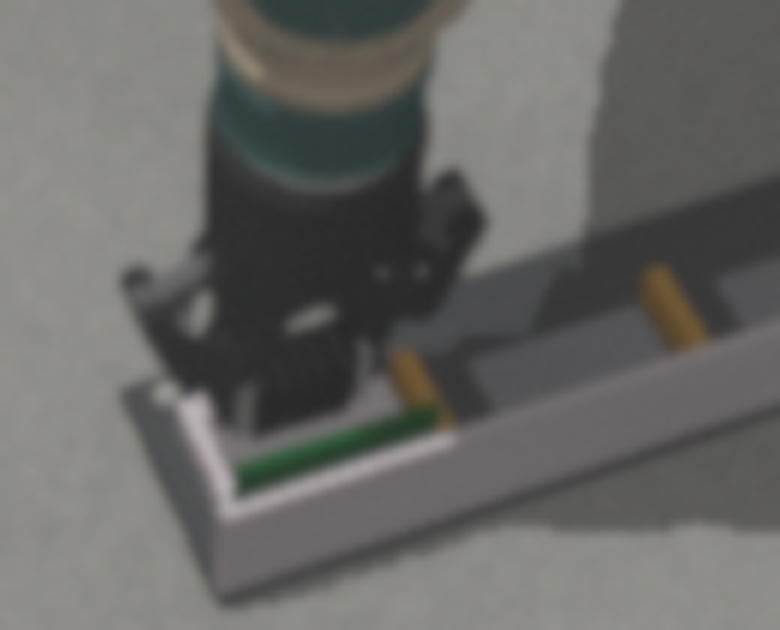

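apply_moves --rows '[{"tx": 0, "ty": 0, "tz": 0.04, "ax": 0, "ay": 0, "az": 0, "claw": 0.4}, {"tx": 0, "ty": 0, "tz": 0.07, "ax": 0, "ay": 0, "az": 0, "claw": 0.4}, {"tx": 0, "ty": 0, "tz": 0.07, "ax": 0, "ay": 0, "az": 0, "claw": 0.4}, {"tx": 0, "ty": 0.02, "tz": 0.07, "ax": 0, "ay": 0, "az": 0, "claw": 0.4}, {"tx": 0, "ty": 0.04, "tz": 0.07, "ax": 0, "ay": 0, "az": 0, "claw": 0.4}, {"tx": 0, "ty": 0.06, "tz": 0.07, "ax": 0, "ay": 0, "az": 0, "claw": 0.4}, {"tx": 0, "ty": 0.06, "tz": 0.07, "ax": 0, "ay": 0, "az": 0, "claw": 0.4}]'

```text
t: 6.38
ee_pos: [0.596, 0.085, 0.0307]
tcp_rot: [-0.217, 0.976, 0.0, -0.0]
ft_force: [0.1, -0.1, -3.1]
finger_gap: 0.462
gripper_force: 23.5
```

apply_moves --rows '[{"tx": 0, "ty": 0, "tz": 0.02, "ax": 0, "ay": 0, "az": 0, "claw": 0.4}, {"tx": 0, "ty": 0, "tz": 0.03, "ax": 0, "ay": 0, "az": 0, "claw": 0.4}, {"tx": 0, "ty": 0, "tz": 0.03, "ax": 0, "ay": 0, "az": 0, "claw": 0.4}]'

```text
t: 6.75
ee_pos: [0.5961, 0.0849, 0.0305]
tcp_rot: [-0.217, 0.976, -0.0, 0.0]
ft_force: [-3.9, 0.7, 6.7]
finger_gap: 0.468
gripper_force: 24.6
```

apply_moves --rows '[{"tx": 0, "ty": 0.02, "tz": 0, "ax": 0, "ay": 0, "az": 0, "claw": 0.4}, {"tx": 0, "ty": 0.04, "tz": 0, "ax": 0, "ay": 0, "az": 0, "claw": 0.4}, {"tx": 0, "ty": 0.05, "tz": 0, "ax": 0, "ay": 0, "az": 0, "claw": 0.4}, {"tx": 0, "ty": 0.05, "tz": 0, "ax": 0, "ay": 0, "az": 0, "claw": 0.4}]'

```text
t: 7.25
ee_pos: [0.5965, 0.0862, 0.0306]
tcp_rot: [-0.216, 0.976, -0.002, 0.001]
ft_force: [-1.1, -5.3, 6.0]
finger_gap: 0.465
gripper_force: 24.5
```

apply_moves --rows '[{"tx": 0, "ty": 0.02, "tz": 0, "ax": 0, "ay": 0, "az": 0, "claw": 0.4}, {"tx": 0, "ty": 0.04, "tz": 0, "ax": 0, "ay": 0, "az": 0, "claw": 0.4}, {"tx": 0, "ty": 0.05, "tz": 0, "ax": 0, "ay": 0, "az": 0, "claw": 0.4}, {"tx": 0, "ty": 0.05, "tz": 0, "ax": 0, "ay": 0, "az": 0, "claw": 0.4}]'

```text
t: 7.75
ee_pos: [0.5961, 0.0897, 0.0305]
tcp_rot: [-0.216, 0.976, -0.001, 0.002]
ft_force: [1.1, -4.4, 5.0]
finger_gap: 0.468
gripper_force: 24.5
```

apply_moves --rows '[{"tx": 0, "ty": 0.02, "tz": 0, "ax": 0, "ay": 0, "az": 0, "claw": 0.4}, {"tx": 0, "ty": 0.04, "tz": 0, "ax": 0, "ay": 0, "az": 0, "claw": 0.4}, {"tx": 0, "ty": 0.04, "tz": 0, "ax": 0, "ay": 0, "az": 0, "claw": 0.4}, {"tx": 0, "ty": 0.04, "tz": 0, "ax": 0, "ay": 0, "az": 0, "claw": 0.4}]'

```text
t: 8.25
ee_pos: [0.5961, 0.09, 0.0307]
tcp_rot: [-0.216, 0.976, -0.003, 0.003]
ft_force: [3.4, -9.1, 5.3]
finger_gap: 0.466
gripper_force: 24.3
```

apply_moves --rows '[{"tx": -0.02, "ty": -0.02, "tz": 0, "ax": 0, "ay": 0, "az": 0, "claw": 0.4}, {"tx": -0.04, "ty": -0.02, "tz": 0, "ax": 0, "ay": 0, "az": 0, "claw": 0.4}, {"tx": -0.06, "ty": -0.02, "tz": 0, "ax": 0, "ay": 0, "az": 0, "claw": 0.4}, {"tx": -0.07, "ty": -0.02, "tz": 0, "ax": 0, "ay": 0, "az": 0, "claw": 0.4}, {"tx": -0.07, "ty": -0.02, "tz": 0, "ax": 0, "ay": 0, "az": 0, "claw": 0.4}]'

```text
t: 8.88
ee_pos: [0.5969, 0.0903, 0.0305]
tcp_rot: [-0.216, 0.976, -0.003, -0.001]
ft_force: [-3.5, -11.2, 11.3]
finger_gap: 0.466
gripper_force: 23.8
```

apply_moves --rows '[{"tx": 0, "ty": -0.02, "tz": -0.03, "ax": 0, "ay": 0, "az": 0, "claw": 0.4}, {"tx": -0.02, "ty": -0.02, "tz": -0.03, "ax": 0, "ay": 0, "az": 0, "claw": 0.4}, {"tx": -0.04, "ty": -0.02, "tz": -0.03, "ax": 0, "ay": 0, "az": 0, "claw": 0.4}, {"tx": -0.04, "ty": -0.02, "tz": -0.03, "ax": 0, "ay": 0, "az": 0, "claw": 0.4}]'

```text
t: 9.38
ee_pos: [0.5976, 0.0906, 0.0306]
tcp_rot: [-0.216, 0.976, -0.002, -0.003]
ft_force: [-5.2, -9.1, 5.6]
finger_gap: 0.461
gripper_force: 24.3
```

apply_moves --rows '[{"tx": -0.02, "ty": -0.01, "tz": 0, "ax": 0, "ay": 0, "az": 0, "claw": 0.4}, {"tx": -0.04, "ty": -0.01, "tz": 0, "ax": 0, "ay": 0, "az": 0, "claw": 0.4}, {"tx": -0.05, "ty": -0.01, "tz": 0, "ax": 0, "ay": 0, "az": 0, "claw": 0.4}, {"tx": -0.05, "ty": -0.01, "tz": 0, "ax": 0, "ay": 0, "az": 0, "claw": 0.4}]'

```text
t: 9.88
ee_pos: [0.6002, 0.0918, 0.0306]
tcp_rot: [-0.216, 0.976, -0.002, -0.003]
ft_force: [-4.8, -7.1, 6.7]
finger_gap: 0.467
gripper_force: 24.3
```

apply_moves --rows '[{"tx": -0.02, "ty": 0, "tz": 0, "ax": 0, "ay": 0, "az": 0, "claw": 0.4}, {"tx": -0.04, "ty": 0, "tz": 0, "ax": 0, "ay": 0, "az": 0, "claw": 0.4}, {"tx": -0.05, "ty": 0, "tz": 0, "ax": 0, "ay": 0, "az": 0, "claw": 0.4}, {"tx": -0.05, "ty": 0, "tz": 0, "ax": 0, "ay": 0, "az": 0, "claw": 0.4}]'

```text
t: 10.38
ee_pos: [0.6007, 0.092, 0.0306]
tcp_rot: [-0.216, 0.976, -0.003, -0.005]
ft_force: [-10.3, -11.1, 11.9]
finger_gap: 0.464
gripper_force: 24.9
```

apply_moves --rows '[{"tx": 0.04, "ty": -0.02, "tz": 0, "ax": 0, "ay": 0, "az": 0, "claw": 0.4}, {"tx": 0.04, "ty": -0.02, "tz": 0, "ax": 0, "ay": 0, "az": 0, "claw": 0.7}, {"tx": 0.04, "ty": -0.02, "tz": 0, "ax": 0, "ay": 0, "az": 0, "claw": 0.7}, {"tx": 0.04, "ty": -0.02, "tz": -0.3, "ax": 0, "ay": 0, "az": 0, "claw": 0.7}, {"tx": 0.04, "ty": -0.02, "tz": -0.9, "ax": 0, "ay": 0, "az": 0, "claw": 0.7}, {"tx": 0.4, "ty": 0, "tz": -0.9, "ax": 0, "ay": 0, "az": 0, "claw": 0.4}, {"tx": 0.8, "ty": 0, "tz": -0.9, "ax": 0, "ay": 0, "az": 0, "claw": 0}, {"tx": 0.8, "ty": 0, "tz": -0.9, "ax": 0, "ay": 0, "az": 0, "claw": 0}, {"tx": 0.8, "ty": 0, "tz": -0.9, "ax": 0, "ay": 0, "az": 0, "claw": 0}, {"tx": 0.8, "ty": 0, "tz": -0.9, "ax": 0, "ay": 0, "az": 0, "claw": 0}]'

```text
t: 11.62
ee_pos: [0.563, 0.0751, 0.0852]
tcp_rot: [-0.217, 0.976, -0.0, 0.001]
ft_force: [-0.4, 0.3, 0.8]
finger_gap: -0.0
gripper_force: 0.0
```

Run:
```python
from mv import *
import pickle
P=pickle.load(open("P.pkl","rb"))
a=loc(P['F'],-.036,-.1085);b=loc(P['F'],-.026,-.1085)
go((*a,.038,115),(*b,.038,115))
```

```text
t 11.62 p [0.563  0.0751 0.0852] a 115.0 F [-0.4  0.3  0.8] gap -0.0 gf 0.0 q [ 0.02  0.29 -0.33  0.94  0.   -0.42]
t [-0.06, 0.03, 0.79] a [-0.0, 0.01, 0.01]
t [-0.22, 0.03, 0.79] a [-0.0, 0.01, 0.01]
```

apply_moves --rows '[{"tx": 0, "ty": 0.02, "tz": 0.4, "ax": 0, "ay": 0, "az": 0, "claw": 0}, {"tx": 0, "ty": 0.02, "tz": 0.79, "ax": 0, "ay": 0, "az": 0, "claw": 0}, {"tx": 0, "ty": 0.02, "tz": 0.79, "ax": 0, "ay": 0, "az": 0, "claw": 0}, {"tx": -0.1, "ty": 0.02, "tz": 0.79, "ax": 0, "ay": 0, "az": 0, "claw": 0}, {"tx": -0.18, "ty": 0.02, "tz": 0.79, "ax": 0, "ay": 0, "az": 0, "claw": 0}, {"tx": -0.23, "ty": 0.02, "tz": 0.79, "ax": 0, "ay": 0, "az": 0, "claw": 0}, {"tx": -0.25, "ty": 0.02, "tz": 0.79, "ax": 0, "ay": 0, "az": 0, "claw": 0}, {"tx": -0.27, "ty": 0.02, "tz": 0.79, "ax": 0, "ay": 0, "az": 0, "claw": 0}, {"tx": -0.29, "ty": 0.02, "tz": 0.79, "ax": 0, "ay": 0, "az": 0, "claw": 0}, {"tx": -0.29, "ty": 0.02, "tz": 0.79, "ax": 0, "ay": 0, "az": 0, "claw": 0}]'

```text
t: 12.88
ee_pos: [0.577, 0.0832, 0.0373]
tcp_rot: [-0.217, 0.976, -0.0, -0.0]
ft_force: [0.3, -0.7, 0.2]
finger_gap: -0.0
gripper_force: 0.0
```

apply_moves --rows '[{"tx": -0.03, "ty": 0, "tz": 0, "ax": 0, "ay": 0, "az": 0, "claw": 0}, {"tx": -0.05, "ty": 0, "tz": 0, "ax": 0, "ay": 0, "az": 0, "claw": 0}, {"tx": -0.07, "ty": 0, "tz": 0, "ax": 0, "ay": 0, "az": 0, "claw": 0}, {"tx": -0.08, "ty": 0, "tz": 0, "ax": 0, "ay": 0, "az": 0, "claw": 0}, {"tx": -0.08, "ty": 0, "tz": 0, "ax": 0, "ay": 0, "az": 0, "claw": 0}]'

```text
t: 13.5
ee_pos: [0.5787, 0.0841, 0.037]
tcp_rot: [-0.216, 0.976, -0.001, -0.003]
ft_force: [-7.3, -3.4, 5.6]
finger_gap: -0.005
gripper_force: 3.7
```

apply_moves --rows '[{"tx": -0.03, "ty": 0, "tz": 0, "ax": 0, "ay": 0, "az": 0, "claw": 0}, {"tx": -0.03, "ty": 0, "tz": 0, "ax": 0, "ay": 0, "az": 0, "claw": 0}, {"tx": 0.1, "ty": 0, "tz": 0, "ax": 0, "ay": 0, "az": 0, "claw": 0}, {"tx": 0.3, "ty": 0, "tz": 0, "ax": 0, "ay": 0, "az": 0, "claw": 0}, {"tx": 0.6, "ty": 0, "tz": -1, "ax": 0, "ay": 0, "az": 0, "claw": 1}, {"tx": 1.2, "ty": 0, "tz": -2, "ax": 0, "ay": 0, "az": 0, "claw": 1}, {"tx": 2, "ty": 0, "tz": -2.5, "ax": 0, "ay": 0, "az": 0, "claw": 1}, {"tx": 2, "ty": 0, "tz": -2.5, "ax": 0, "ay": 0, "az": 0, "claw": 1}]'

```text
t: 14.5
ee_pos: [0.4721, 0.0338, 0.1906]
tcp_rot: [-0.216, 0.976, -0.001, 0.003]
ft_force: [1.0, 0.9, -0.3]
finger_gap: 0.845
gripper_force: 0.0
```

Run:
```python
from mv import *
c=vision.read_camera("top");d=vision.read_camera("scene")
f=lambda c,b,k:cv2.resize(c["frame"][b[1]:b[3],b[0]:b[2],::-1],None,fx=k,fy=k,interpolation=cv2.INTER_CUBIC)
A=f(c,(200,125,265,205),5);B=f(c,(350,160,430,230),5);C_=f(d,(245,190,330,260),5);D_=f(d,(80,160,155,220),5)
W=np.zeros((600,800,3),np.uint8)
for im,x,y in((A,0,0),(B,370,0),(C_[:,:],370,250),(D_[:200],0,400)):
    h=min(im.shape[0],600-y);w=min(im.shape[1],800-x);W[y:y+h,x:x+w]=im[:h,:w]
cv2.imwrite("pics/i.png",W)
go()
```

```text
t 14.6 p [0.4729 0.0344 0.1878] a 115.0 F [ 0.  -0.  -0.4] gap 0.99 gf 0.0 q [-0.06  0.04 -0.41  1.13  0.   -0.5 ]
```

View pics/i.png

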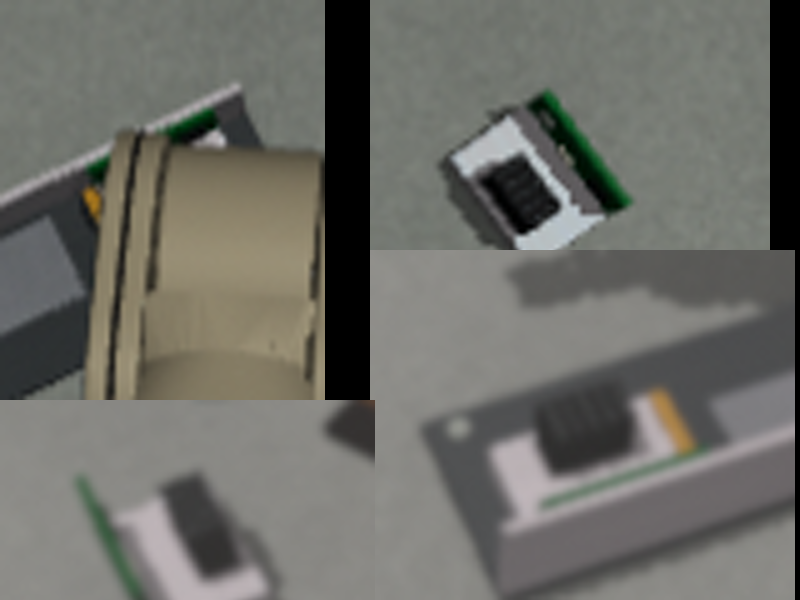

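Run:
```python
from mv import *
import pickle
P=pickle.load(open("P.pkl","rb"));cs=pickle.load(open("c0.pkl","rb"))
from fit import fit
def px(k,u):
    n,x,y,s={'a':('top',255,130,5),'c':('scene',92,120,4)}[k];return n,np.array([x+(u[0]+.5)/s-.5,y+(u[1]+.5)/s-.5])
for nm,L in {'B':[('a',(30,40,55),(652,238)),('a',(30,-40,55),(737,350)),('a',(-30,40,18),(554,308)),('a',(-30,-40,18),(632,412)),('c',(30,-40,55),(15,222)),('c',(-30,40,18),(165,308))],
 'A':[('a',(30,40,55),(90,37)),('a',(30,-40,55),(214,97)),('a',(-30,40,18),(45,136)),('a',(-30,-40,18),(163,192)),('c',(30,-40,55),(468,462)),('c',(30,40,55),(592,526)),('c',(-30,40,18),(643,482))]}.items():
    import fit as f
    corr=[(px(k,u)[0],l,px(k,u)[1]) for k,l,u in L]
    p,r=f.fit(cs,corr,P[nm]); print(nm,p.round(4),r.round(1).tolist())
    def g(q): return np.concatenate([(proj(cs[n],R.from_euler('z',q[2]).as_matrix()@(np.array(l)/1000)+[q[0],q[1],0])-u).ravel() for n,l,u in corr])
    q=f.least_squares(g,P[nm][:3],loss='soft_l1',f_scale=.7).x; print(q.round(4))
    if nm=='B':
        print(loc(q,-.014,0)); M=R.from_euler('z',q[2]).as_matrix()
        for z in(.05,.018): print(((proj(cs['top'],[M@[a,b,z]+[q[0],q[1],0] for a,b in((-.003,.02),(-.003,-.02),(-.025,-.02),(-.025,.02))])-[255,130])*5).round().tolist())
        x,y=loc(q,-.014,0); go((x,y,.13,np.degrees(q[2])+90))
```

```text
B [ 0.5135 -0.3273 -0.9771  0.0048] [[-0.1, -0.4], [-0.1, 0.2], [-0.0, -0.5], [0.8, 1.2], [-0.4, -0.3], [1.1, 0.5]]
[ 0.513  -0.3285 -0.9844]
(np.float64(0.5052891167931887), np.float64(-0.3168521954174739))
[[623.0, 299.0], [665.0, 356.0], [634.0, 378.0], [592.0, 320.0]]
[[610.0, 307.0], [650.0, 363.0], [620.0, 384.0], [580.0, 328.0]]
t 14.6 p [0.4729 0.0344 0.1878] a 115.0 F [ 0.  -0.  -0.4] gap 0.99 gf 0.0 q [-0.06  0.04 -0.41  1.13  0.   -0.5 ]
t [1.99, -5.53, 0.96] a [0.01, 0.02, 10.18]
A [ 0.64   -0.0331 -0.4754  0.0065] [[-0.4, -0.6], [-0.1, -0.5], [-0.6, 0.7], [0.3, 1.4], [-0.6, -0.1], [-0.9, 0.3], [0.8, -0.1]]
[ 0.6386 -0.0335 -0.4662]
```

apply_moves --rows '[{"tx": 0.3, "ty": -1, "tz": 0, "ax": 0, "ay": 0, "az": 1.3, "claw": 1}, {"tx": 0.6, "ty": -1.9, "tz": 0, "ax": 0, "ay": 0, "az": 2.6, "claw": 1}, {"tx": 0.9, "ty": -2.8, "tz": 0, "ax": 0, "ay": 0, "az": 3.9, "claw": 1}, {"tx": 1.2, "ty": -3.7, "tz": 0, "ax": 0, "ay": 0, "az": 5.2, "claw": 1}, {"tx": 1.5, "ty": -4.6, "tz": 0, "ax": 0, "ay": 0, "az": 6.5, "claw": 1}, {"tx": 1.8, "ty": -5.2, "tz": 0, "ax": 0, "ay": 0, "az": 7.8, "claw": 1}, {"tx": 1.99, "ty": -5.53, "tz": 0.4, "ax": 0, "ay": 0, "az": 9.1, "claw": 1}, {"tx": 1.99, "ty": -5.53, "tz": 0.9, "ax": 0, "ay": 0, "az": 10.1, "claw": 1}, {"tx": 1.99, "ty": -5.53, "tz": 0.96, "ax": 0, "ay": 0, "az": 10.1, "claw": 1}, {"tx": 1.99, "ty": -5.53, "tz": 0.96, "ax": 0, "ay": 0, "az": 10.1, "claw": 1}]'

```text
t: 15.85
ee_pos: [0.505, -0.3161, 0.1287]
tcp_rot: [0.467, 0.885, 0.0, -0.001]
ft_force: [-0.4, -0.4, -1.2]
finger_gap: 0.995
gripper_force: 0.0
```

Run:
```python
from mv import *
go((.5053,-.3169,.021,34.0))
```

```text
t 15.85 p [ 0.505  -0.3161  0.1287] a 34.4 F [-0.4 -0.4 -1.2] gap 0.995 gf 0.0 q [-0.67  0.3  -0.22  1.05  0.    0.3 ]
t [-0.02, -0.0, 1.8] a [-0.0, -0.01, 0.05]
```

apply_moves --rows '[{"tx": -0.02, "ty": 0, "tz": 0.9, "ax": 0, "ay": 0, "az": 0.05, "claw": 1}, {"tx": -0.02, "ty": 0, "tz": 1.4, "ax": 0, "ay": 0, "az": 0.05, "claw": 1}, {"tx": -0.02, "ty": 0, "tz": 1.7, "ax": 0, "ay": 0, "az": 0.05, "claw": 0.8}, {"tx": -0.02, "ty": 0, "tz": 1.78, "ax": 0, "ay": 0, "az": 0.05, "claw": 0.6}, {"tx": -0.02, "ty": 0, "tz": 1.78, "ax": 0, "ay": 0, "az": 0.05, "claw": 0.55}, {"tx": -0.02, "ty": 0, "tz": 1.78, "ax": 0, "ay": 0, "az": 0.05, "claw": 0.5}, {"tx": -0.02, "ty": 0, "tz": 1.78, "ax": 0, "ay": 0, "az": 0.05, "claw": 0.4}, {"tx": -0.02, "ty": 0, "tz": 1.78, "ax": 0, "ay": 0, "az": 0.05, "claw": 0.4}, {"tx": -0.02, "ty": 0, "tz": 1.78, "ax": 0, "ay": 0, "az": 0.05, "claw": 0.4}]' --grip_force 22

```text
t: 16.98
ee_pos: [0.5061, -0.3189, 0.0245]
tcp_rot: [0.471, 0.882, -0.001, 0.001]
ft_force: [-3.7, -0.3, 5.6]
finger_gap: 0.467
gripper_force: 24.3
```

Run:
```python
from mv import *
import pickle
P=pickle.load(open("P.pkl","rb"))
x,y=loc(P['F'],-.007,-.007)
go((.5053,-.3169,.13,34.0),(x,y,.13,115.0))
```

```text
t 16.98 p [ 0.5061 -0.3189  0.0245] a 33.8 F [-3.7 -0.3  5.6] gap 0.467 gf 24.3 q [-0.67  0.41 -0.32  0.84 -0.    0.31]
t [0.03, 0.01, -1.76] a [-0.0, 0.02, -0.02]
t [6.54, 5.24, -1.78] a [-0.02, 0.01, -10.15]
```

apply_moves --rows '[{"tx": 0, "ty": 0, "tz": -0.8, "ax": 0, "ay": 0, "az": 0, "claw": 0.4}, {"tx": 0, "ty": 0, "tz": -1.7, "ax": 0, "ay": 0, "az": 0, "claw": 0.4}, {"tx": 0.4, "ty": 0.3, "tz": -2.5, "ax": 0, "ay": 0, "az": -1, "claw": 0.4}, {"tx": 1.1, "ty": 0.9, "tz": -2.5, "ax": 0, "ay": 0, "az": -2.2, "claw": 0.4}, {"tx": 1.8, "ty": 1.5, "tz": -2.5, "ax": 0, "ay": 0, "az": -3.4, "claw": 0.4}, {"tx": 2.6, "ty": 2.1, "tz": -2.5, "ax": 0, "ay": 0, "az": -4.6, "claw": 0.4}, {"tx": 3.4, "ty": 2.7, "tz": -2.5, "ax": 0, "ay": 0, "az": -5.8, "claw": 0.4}, {"tx": 4.2, "ty": 3.3, "tz": -2.5, "ax": 0, "ay": 0, "az": -7, "claw": 0.4}, {"tx": 5, "ty": 3.9, "tz": -2.5, "ax": 0, "ay": 0, "az": -8.2, "claw": 0.4}, {"tx": 5.7, "ty": 4.5, "tz": -2.5, "ax": 0, "ay": 0, "az": -9.4, "claw": 0.4}]'

```text
t: 18.23
ee_pos: [0.5383, 0.1193, 0.1722]
tcp_rot: [-0.168, 0.986, 0.001, -0.001]
ft_force: [1.0, -0.8, -3.4]
finger_gap: 0.465
gripper_force: 24.5
```

Run:
```python
from mv import *
import pickle
P=pickle.load(open("P.pkl","rb"))
x,y=loc(P['F'],-.007,-.007)
go((x,y,.13,115.0),(x,y,.09,115.0))
```

```text
t 18.23 p [0.5383 0.1193 0.1722] a 109.4 F [ 1.  -0.8 -3.4] gap 0.465 gf 24.5 q [ 0.1   0.19 -0.27  1.12  0.   -0.24]
t [-0.52, 0.93, 0.7] a [0.01, -0.01, -0.7]
t [-0.52, 0.93, 1.37] a [0.01, -0.01, -0.7]
```

apply_moves --rows '[{"tx": -0.52, "ty": 0.85, "tz": 0.4, "ax": 0, "ay": 0, "az": -0.6, "claw": 0.4}, {"tx": -0.52, "ty": 0.85, "tz": 0.9, "ax": 0, "ay": 0, "az": -0.6, "claw": 0.4}, {"tx": -0.52, "ty": 0.85, "tz": 1.3, "ax": 0, "ay": 0, "az": -0.6, "claw": 0.4}, {"tx": -0.52, "ty": 0.85, "tz": 1.3, "ax": 0, "ay": 0, "az": -0.6, "claw": 0.4}, {"tx": -0.52, "ty": 0.85, "tz": 1.3, "ax": 0, "ay": 0, "az": -0.6, "claw": 0.4}]'

```text
t: 18.85
ee_pos: [0.5525, 0.1752, 0.0954]
tcp_rot: [-0.206, 0.978, 0.0, 0.0]
ft_force: [-0.0, -0.2, -3.4]
finger_gap: 0.46
gripper_force: 24.4
```

Run:
```python
from mv import *
import pickle
P=pickle.load(open("P.pkl","rb"))
x,y=loc(P['F'],-.007,-.009)
go((x,y,.04,115.0))
```

```text
t 18.85 p [0.5525 0.1752 0.0954] a 113.8 F [-0.  -0.2 -3.4] gap 0.46 gf 24.4 q [ 0.2   0.3  -0.3   0.97  0.   -0.22]
t [0.01, 0.1, 0.92] a [0.0, 0.0, -0.15]
```

apply_moves --rows '[{"tx": 0.01, "ty": 0.1, "tz": 0.5, "ax": 0, "ay": 0, "az": -0.15, "claw": 0.4}, {"tx": 0.01, "ty": 0.1, "tz": 0.8, "ax": 0, "ay": 0, "az": -0.15, "claw": 0.4}, {"tx": 0.01, "ty": 0.1, "tz": 0.92, "ax": 0, "ay": 0, "az": -0.15, "claw": 0.4}, {"tx": 0.01, "ty": 0.1, "tz": 0.97, "ax": 0, "ay": 0, "az": -0.15, "claw": 0.4}, {"tx": 0.01, "ty": 0.1, "tz": 1.0, "ax": 0, "ay": 0, "az": -0.15, "claw": 0.4}, {"tx": 0.01, "ty": 0.1, "tz": 1.02, "ax": 0, "ay": 0, "az": -0.15, "claw": 0.4}, {"tx": 0.01, "ty": 0.1, "tz": 1.02, "ax": 0, "ay": 0, "az": -0.15, "claw": 0.4}]'

```text
t: 19.73
ee_pos: [0.5501, 0.1805, 0.0346]
tcp_rot: [-0.217, 0.976, -0.0, 0.001]
ft_force: [-1.4, -0.3, 0.6]
finger_gap: 0.463
gripper_force: 24.9
```

apply_moves --rows '[{"tx": 0, "ty": 0.03, "tz": 0.02, "ax": 0, "ay": 0, "az": 0, "claw": 0.4}, {"tx": 0, "ty": 0.06, "tz": 0.02, "ax": 0, "ay": 0, "az": 0, "claw": 0.4}, {"tx": 0, "ty": 0.08, "tz": 0.02, "ax": 0, "ay": 0, "az": 0, "claw": 0.4}, {"tx": 0, "ty": 0.1, "tz": 0.02, "ax": 0, "ay": 0, "az": 0, "claw": 0.4}, {"tx": 0, "ty": 0.12, "tz": 0.02, "ax": 0, "ay": 0, "az": 0, "claw": 0.4}, {"tx": 0, "ty": 0.13, "tz": 0.02, "ax": 0, "ay": 0, "az": 0, "claw": 0.4}, {"tx": 0, "ty": 0.13, "tz": 0.02, "ax": 0, "ay": 0, "az": 0, "claw": 0.4}]'

```text
t: 20.6
ee_pos: [0.5491, 0.1868, 0.0346]
tcp_rot: [-0.216, 0.976, -0.002, 0.003]
ft_force: [2.1, -3.5, 5.4]
finger_gap: 0.463
gripper_force: 25.5
```

apply_moves --rows '[{"tx": 0, "ty": 0.02, "tz": 0, "ax": 0, "ay": 0, "az": 0, "claw": 0.4}, {"tx": 0, "ty": 0.04, "tz": 0, "ax": 0, "ay": 0, "az": 0, "claw": 0.4}, {"tx": 0, "ty": 0.05, "tz": 0, "ax": 0, "ay": 0, "az": 0, "claw": 0.4}, {"tx": 0, "ty": 0.06, "tz": 0, "ax": 0, "ay": 0, "az": 0, "claw": 0.4}, {"tx": 0, "ty": 0.06, "tz": 0, "ax": 0, "ay": 0, "az": 0, "claw": 0.4}]'

```text
t: 21.22
ee_pos: [0.5482, 0.189, 0.0347]
tcp_rot: [-0.216, 0.976, -0.003, 0.003]
ft_force: [3.6, -8.4, 5.2]
finger_gap: 0.465
gripper_force: 25.5
```

apply_moves --rows '[{"tx": -0.03, "ty": -0.02, "tz": -0.02, "ax": 0, "ay": 0, "az": 0, "claw": 0.4}, {"tx": -0.06, "ty": -0.03, "tz": -0.02, "ax": 0, "ay": 0, "az": 0, "claw": 0.4}, {"tx": -0.08, "ty": -0.03, "tz": -0.02, "ax": 0, "ay": 0, "az": 0, "claw": 0.4}, {"tx": -0.1, "ty": -0.03, "tz": -0.02, "ax": 0, "ay": 0, "az": 0, "claw": 0.4}, {"tx": -0.12, "ty": -0.03, "tz": -0.02, "ax": 0, "ay": 0, "az": 0, "claw": 0.4}, {"tx": -0.13, "ty": -0.03, "tz": -0.02, "ax": 0, "ay": 0, "az": 0, "claw": 0.4}, {"tx": -0.13, "ty": -0.03, "tz": -0.02, "ax": 0, "ay": 0, "az": 0, "claw": 0.4}]'

```text
t: 22.1
ee_pos: [0.5494, 0.1895, 0.0346]
tcp_rot: [-0.216, 0.976, -0.003, -0.003]
ft_force: [-8.3, -10.5, 13.7]
finger_gap: 0.47
gripper_force: 26.5
```

apply_moves --rows '[{"tx": 0.02, "ty": -0.03, "tz": -0.04, "ax": 0, "ay": 0, "az": 0, "claw": 0.4}, {"tx": 0, "ty": -0.03, "tz": -0.06, "ax": 0, "ay": 0, "az": 0, "claw": 0.4}, {"tx": -0.02, "ty": -0.03, "tz": -0.06, "ax": 0, "ay": 0, "az": 0, "claw": 0.4}, {"tx": -0.02, "ty": -0.03, "tz": -0.06, "ax": 0, "ay": 0, "az": 0, "claw": 0.4}]'

```text
t: 22.6
ee_pos: [0.5529, 0.191, 0.0367]
tcp_rot: [-0.217, 0.976, -0.0, -0.001]
ft_force: [-2.8, -2.3, -1.1]
finger_gap: 0.466
gripper_force: 24.7
```

apply_moves --rows '[{"tx": 0, "ty": 0.02, "tz": 0.03, "ax": 0, "ay": 0, "az": 0, "claw": 0.4}, {"tx": -0.03, "ty": 0.02, "tz": 0.03, "ax": 0, "ay": 0, "az": 0, "claw": 0.4}, {"tx": -0.05, "ty": 0.02, "tz": 0.03, "ax": 0, "ay": 0, "az": 0, "claw": 0.4}, {"tx": -0.05, "ty": 0.02, "tz": 0.03, "ax": 0, "ay": 0, "az": 0, "claw": 0.4}]'

```text
t: 23.1
ee_pos: [0.5529, 0.1911, 0.0348]
tcp_rot: [-0.217, 0.976, -0.002, -0.004]
ft_force: [-8.4, -8.9, 4.0]
finger_gap: 0.464
gripper_force: 25.4
```

Home at the fence. Release, retreat and give the closing push from behind.

apply_moves --rows '[{"tx": 0.03, "ty": -0.02, "tz": 0, "ax": 0, "ay": 0, "az": 0, "claw": 0.4}, {"tx": 0.03, "ty": -0.02, "tz": 0, "ax": 0, "ay": 0, "az": 0, "claw": 0.7}, {"tx": 0.03, "ty": -0.02, "tz": 0, "ax": 0, "ay": 0, "az": 0, "claw": 0.7}, {"tx": 0.03, "ty": -0.02, "tz": -0.3, "ax": 0, "ay": 0, "az": 0, "claw": 0.7}, {"tx": 0.03, "ty": -0.02, "tz": -0.9, "ax": 0, "ay": 0, "az": 0, "claw": 0.7}, {"tx": 0.4, "ty": 0, "tz": -0.9, "ax": 0, "ay": 0, "az": 0, "claw": 0.4}, {"tx": 0.7, "ty": 0, "tz": -0.9, "ax": 0, "ay": 0, "az": 0, "claw": 0}, {"tx": 0.7, "ty": 0, "tz": -0.9, "ax": 0, "ay": 0, "az": 0, "claw": 0}, {"tx": 0.7, "ty": 0, "tz": -0.9, "ax": 0, "ay": 0, "az": 0, "claw": 0}, {"tx": 0.7, "ty": 0, "tz": -0.9, "ax": 0, "ay": 0, "az": 0, "claw": 0}]'

```text
t: 24.35
ee_pos: [0.5195, 0.1762, 0.09]
tcp_rot: [-0.217, 0.976, 0.0, 0.001]
ft_force: [0.4, 0.0, -0.3]
finger_gap: -0.0
gripper_force: 0.0
```

Run:
```python
from mv import *
import pickle
P=pickle.load(open("P.pkl","rb"))
a=loc(P['F'],-.036,.0);b=loc(P['F'],-.023,.0)
go((*a,.038,115),(*b,.038,115))
```

```text
t 24.35 p [0.5195 0.1762 0.09  ] a 115.0 F [ 0.4  0.  -0.3] gap -0.0 gf 0.0 q [ 0.21  0.26 -0.37  0.94  0.   -0.23]
t [-0.0, 0.0, 0.87] a [-0.0, 0.01, 0.0]
t [-0.22, 0.0, 0.87] a [-0.0, 0.01, 0.0]
```

apply_moves --rows '[{"tx": 0, "ty": 0, "tz": 0.45, "ax": 0, "ay": 0, "az": 0, "claw": 0}, {"tx": 0, "ty": 0, "tz": 0.85, "ax": 0, "ay": 0, "az": 0, "claw": 0}, {"tx": 0, "ty": 0, "tz": 0.85, "ax": 0, "ay": 0, "az": 0, "claw": 0}, {"tx": -0.1, "ty": 0, "tz": 0.85, "ax": 0, "ay": 0, "az": 0, "claw": 0}, {"tx": -0.18, "ty": 0, "tz": 0.85, "ax": 0, "ay": 0, "az": 0, "claw": 0}, {"tx": -0.22, "ty": 0, "tz": 0.85, "ax": 0, "ay": 0, "az": 0, "claw": 0}, {"tx": -0.25, "ty": 0, "tz": 0.85, "ax": 0, "ay": 0, "az": 0, "claw": 0}, {"tx": -0.28, "ty": 0, "tz": 0.85, "ax": 0, "ay": 0, "az": 0, "claw": 0}, {"tx": -0.3, "ty": 0, "tz": 0.85, "ax": 0, "ay": 0, "az": 0, "claw": 0}, {"tx": -0.3, "ty": 0, "tz": 0.85, "ax": 0, "ay": 0, "az": 0, "claw": 0}]'

```text
t: 25.6
ee_pos: [0.5324, 0.1826, 0.0381]
tcp_rot: [-0.217, 0.976, -0.0, -0.002]
ft_force: [-4.7, -3.1, 4.4]
finger_gap: 0.003
gripper_force: 2.7
```

apply_moves --rows '[{"tx": -0.04, "ty": 0, "tz": 0, "ax": 0, "ay": 0, "az": 0, "claw": 0}, {"tx": -0.05, "ty": 0, "tz": 0, "ax": 0, "ay": 0, "az": 0, "claw": 0}, {"tx": 0.1, "ty": 0, "tz": 0, "ax": 0, "ay": 0, "az": 0, "claw": 0}, {"tx": 0.3, "ty": 0, "tz": 0, "ax": 0, "ay": 0, "az": 0, "claw": 0}, {"tx": 0.6, "ty": 0, "tz": -1, "ax": 0, "ay": 0, "az": 0, "claw": 1}, {"tx": 0.9, "ty": -0.5, "tz": -2, "ax": 0, "ay": 0, "az": -1, "claw": 1}, {"tx": 1, "ty": -1.5, "tz": -2.5, "ax": 0, "ay": 0, "az": -2, "claw": 1}, {"tx": 1, "ty": -2.5, "tz": -2.5, "ax": 0, "ay": 0, "az": -3, "claw": 1}, {"tx": 1, "ty": -3.5, "tz": -2.5, "ax": 0, "ay": 0, "az": -4, "claw": 1}, {"tx": 1, "ty": -4.2, "tz": -2.5, "ax": 0, "ay": 0, "az": -4.6, "claw": 1}]'

```text
t: 26.85
ee_pos: [0.5879, -0.0728, 0.1891]
tcp_rot: [-0.514, 0.858, -0.001, 0.001]
ft_force: [0.9, -0.9, 0.9]
finger_gap: 1.0
gripper_force: 0.0
```

Run:
```python
from mv import *
import pickle
P=pickle.load(open("P.pkl","rb"))
c=vision.read_camera("top");d=vision.read_camera("scene")
f=lambda c,b,k:cv2.resize(c["frame"][b[1]:b[3],b[0]:b[2],::-1],None,fx=k,fy=k,interpolation=cv2.INTER_CUBIC)
A=f(c,(165,125,270,205),5);C_=f(d,(245,180,375,260),5)
W=np.zeros((600,800,3),np.uint8)
W[:300,:525]=A[:300];W[305:,:650]=C_[100:395] if 0 else C_[70:365]
cv2.imwrite("pics/j.png",W)
x,y=loc(P['K'],0,.06)
go((x,y,.14,152.3),(x,y,.08,152.3))
```

```text
t 26.95 p [ 0.5892 -0.0746  0.1888] a 151.6 F [-0.1  0.8  0.6] gap 0.999 gf 0.0 q [-0.23  0.24 -0.16  1.16 -0.   -1.31]
t [1.8, 1.43, 0.81] a [-0.03, -0.0, -0.09]
t [1.8, 1.44, 1.81] a [-0.03, -0.0, -0.09]
```

View pics/j.png

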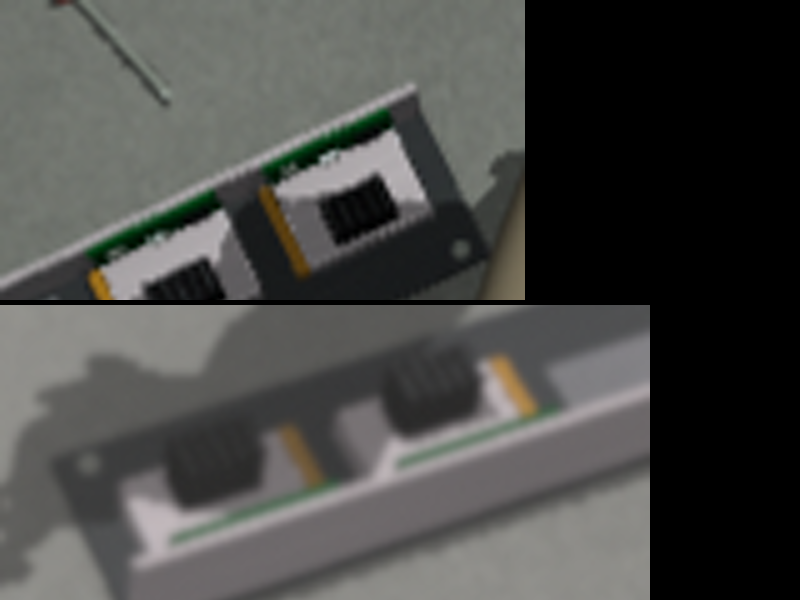

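apply_moves --rows '[{"tx": 0.9, "ty": 0.7, "tz": 0, "ax": 0, "ay": 0, "az": -0.09, "claw": 1}, {"tx": 1.8, "ty": 1.43, "tz": 0, "ax": 0, "ay": 0, "az": -0.09, "claw": 1}, {"tx": 1.8, "ty": 1.43, "tz": 0.4, "ax": 0, "ay": 0, "az": -0.09, "claw": 1}, {"tx": 1.8, "ty": 1.43, "tz": 0.8, "ax": 0, "ay": 0, "az": -0.09, "claw": 1}, {"tx": 1.8, "ty": 1.43, "tz": 0.8, "ax": 0, "ay": 0, "az": -0.09, "claw": 1}, {"tx": 1.8, "ty": 1.43, "tz": 0.8, "ax": 0, "ay": 0, "az": -0.09, "claw": 1}]' --grip_force 25

```text
t: 27.7
ee_pos: [0.4607, -0.1246, 0.1412]
tcp_rot: [-0.519, 0.855, -0.0, 0.0]
ft_force: [0.3, -0.0, 0.2]
finger_gap: 1.0
gripper_force: 0.0
```

Run:
```python
from mv import *
import pickle
P=pickle.load(open("P.pkl","rb"))
x,y=loc(P['K'],0,.06)
go((x,y,.08,152.3))
```

```text
t 27.7 p [ 0.4607 -0.1246  0.1412] a 152.6 F [ 0.3 -0.   0.2] gap 1.0 gf 0.0 q [-0.4   0.08 -0.46  1.03  0.   -1.49]
t [0.05, -0.06, 1.02] a [-0.01, 0.0, 0.03]
```

apply_moves --rows '[{"tx": 0.05, "ty": -0.06, "tz": 0.5, "ax": 0, "ay": 0, "az": 0, "claw": 1}, {"tx": 0.05, "ty": -0.06, "tz": 0.9, "ax": 0, "ay": 0, "az": 0, "claw": 1}, {"tx": 0.05, "ty": -0.06, "tz": 1.0, "ax": 0, "ay": 0, "az": 0, "claw": 1}, {"tx": 0.05, "ty": -0.06, "tz": 1.0, "ax": 0, "ay": 0, "az": 0, "claw": 0.8}, {"tx": 0.05, "ty": -0.06, "tz": 1.0, "ax": 0, "ay": 0, "az": 0, "claw": 0.6}, {"tx": 0.05, "ty": -0.06, "tz": 1.0, "ax": 0, "ay": 0, "az": 0, "claw": 0.6}]'

```text
t: 28.45
ee_pos: [0.4629, -0.1296, 0.0816]
tcp_rot: [-0.519, 0.855, -0.001, 0.001]
ft_force: [0.2, -0.3, -0.7]
finger_gap: 0.596
gripper_force: 0.0
```

Run:
```python
from mv import *
import pickle
P=pickle.load(open("P.pkl","rb"))
x,y=loc(P['K'],0,.06)
go((x,y,.08,152.3))
c=vision.read_camera("scene");save(c["frame"],"k.png",(130,110,250,210),6)
```

```text
t 28.45 p [ 0.4629 -0.1296  0.0816] a 152.6 F [ 0.2 -0.3 -0.7] gap 0.596 gf 0.0 q [-0.41  0.16 -0.52  0.89  0.   -1.5 ]
t [-0.01, 0.01, 0.03] a [-0.01, 0.0, 0.03]
```

View pics/k.png

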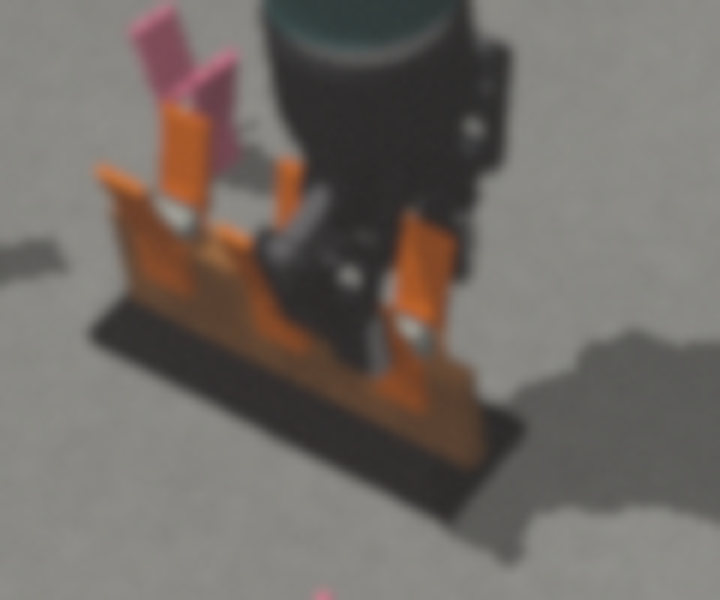

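apply_moves --rows '[{"tx": 0, "ty": 0.01, "tz": 0.02, "ax": 0, "ay": 0, "az": 0, "claw": 0.45}, {"tx": 0, "ty": 0.01, "tz": 0.02, "ax": 0, "ay": 0, "az": 0, "claw": 0.35}, {"tx": 0, "ty": 0.01, "tz": 0.02, "ax": 0, "ay": 0, "az": 0, "claw": 0.25}, {"tx": 0, "ty": 0.01, "tz": 0.02, "ax": 0, "ay": 0, "az": 0, "claw": 0.2}, {"tx": 0, "ty": 0.01, "tz": 0.02, "ax": 0, "ay": 0, "az": 0, "claw": 0.2}, {"tx": 0, "ty": 0.01, "tz": 0.02, "ax": 0, "ay": 0, "az": 0, "claw": 0.2}]' --grip_force 25

```text
t: 29.25
ee_pos: [0.4632, -0.1297, 0.0813]
tcp_rot: [-0.519, 0.855, -0.001, 0.001]
ft_force: [-1.5, 0.1, 9.8]
finger_gap: 0.303
gripper_force: 25.0
```

Run:
```python
from mv import *
import pickle
P=pickle.load(open("P.pkl","rb"))
p=monitor.get_obs()["ee_pos"]
x,y=loc(P['F'],.045,-.0)
go((p[0],p[1],.16,152.3),(x,y,.16,205),(x,y,.09,205))
```

```text
t 29.25 p [ 0.4632 -0.1297  0.0813] a 152.5 F [-1.5  0.1  9.8] gap 0.303 gf 25.0 q [-0.41  0.16 -0.52  0.89  0.   -1.5 ]
t [-0.0, -0.0, -1.31] a [-0.03, 0.0, 0.03]
t [-6.03, 0.69, -1.31] a [-0.02, -0.01, -6.56]
t [-6.03, 0.69, -0.15] a [-0.02, -0.01, -6.56]
```

apply_moves --rows '[{"tx": 0, "ty": 0, "tz": -0.8, "ax": 0, "ay": 0, "az": 0, "claw": 0.2}, {"tx": 0, "ty": 0, "tz": -1.6, "ax": 0, "ay": 0, "az": 0, "claw": 0.2}, {"tx": -0.8, "ty": 0.1, "tz": -1.7, "ax": 0, "ay": 0, "az": -0.8, "claw": 0.2}, {"tx": -1.6, "ty": 0.2, "tz": -1.7, "ax": 0, "ay": 0, "az": -1.6, "claw": 0.2}, {"tx": -2.4, "ty": 0.3, "tz": -1.7, "ax": 0, "ay": 0, "az": -2.5, "claw": 0.2}, {"tx": -3.2, "ty": 0.4, "tz": -1.7, "ax": 0, "ay": 0, "az": -3.4, "claw": 0.2}, {"tx": -4, "ty": 0.5, "tz": -1.7, "ax": 0, "ay": 0, "az": -4.3, "claw": 0.2}, {"tx": -4.8, "ty": 0.6, "tz": -1.7, "ax": 0, "ay": 0, "az": -5.2, "claw": 0.2}, {"tx": -5.5, "ty": 0.69, "tz": -1.7, "ax": 0, "ay": 0, "az": -6, "claw": 0.2}, {"tx": -6.03, "ty": 0.69, "tz": -1.7, "ax": 0, "ay": 0, "az": -6.56, "claw": 0.2}]'

```text
t: 30.5
ee_pos: [0.5915, 0.213, 0.1808]
tcp_rot: [0.845, -0.535, -0.0, 0.0]
ft_force: [1.0, -0.1, -1.4]
finger_gap: 0.3
gripper_force: 25.7
```

apply_moves --rows '[{"tx": 0, "ty": 0, "tz": 0, "ax": 0, "ay": 0, "az": 0, "claw": 0.2}, {"tx": 0, "ty": 0, "tz": 0, "ax": 0, "ay": 0, "az": 0, "claw": 0.2}]'

```text
t: 30.75
ee_pos: [0.5908, 0.2107, 0.1807]
tcp_rot: [0.843, -0.537, -0.0, 0.001]
ft_force: [0.2, 0.5, -1.0]
finger_gap: 0.298
gripper_force: 25.7
```

Run:
```python
from mv import *
import pickle
P=pickle.load(open("P.pkl","rb"))
x,y=loc(P['F'],.045,-.0)
go((x,y,.12,205),(x,y,.082,205))
c=vision.read_camera("scene");save(c["frame"],"l.png",(245,110,385,215),5.7)
print(proj(c,[[*loc(P['F'],.045,0),.14],[*loc(P['F'],.045,0),.065]]))
```

```text
t 30.75 p [0.5908 0.2107 0.1807] a -155.0 F [ 0.2  0.5 -1. ] gap 0.298 gf 25.7 q [ 0.24  0.31 -0.09  1.17 -0.   -1.77]
t [0.02, -0.03, 1.01] a [0.01, -0.0, -0.0]
t [0.02, -0.04, 1.65] a [0.01, -0.0, -0.0]
[[346.30202612 201.42393706]
 [341.07276983 221.08718705]]
```

View pics/l.png

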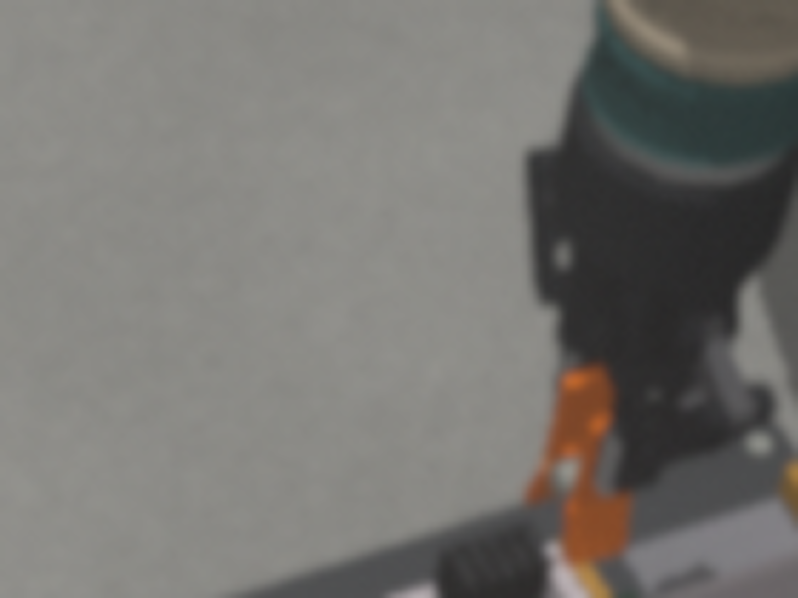

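apply_moves --rows '[{"tx": 0.02, "ty": -0.03, "tz": 0.5, "ax": 0, "ay": 0, "az": 0, "claw": 0.2}, {"tx": 0.02, "ty": -0.03, "tz": 0.9, "ax": 0, "ay": 0, "az": 0, "claw": 0.2}, {"tx": 0.02, "ty": -0.03, "tz": 1.2, "ax": 0, "ay": 0, "az": 0, "claw": 0.2}, {"tx": 0.02, "ty": -0.03, "tz": 1.4, "ax": 0, "ay": 0, "az": 0, "claw": 0.2}, {"tx": 0.02, "ty": -0.03, "tz": 1.5, "ax": 0, "ay": 0, "az": 0, "claw": 0.2}, {"tx": 0.02, "ty": -0.03, "tz": 1.57, "ax": 0, "ay": 0, "az": 0, "claw": 0.2}, {"tx": 0.02, "ty": -0.03, "tz": 1.57, "ax": 0, "ay": 0, "az": 0, "claw": 0.2}]'

```text
t: 31.68
ee_pos: [0.5939, 0.2109, 0.0874]
tcp_rot: [0.844, -0.537, 0.0, -0.0]
ft_force: [-0.6, 0.3, -0.8]
finger_gap: 0.294
gripper_force: 25.7
```

Run:
```python
from mv import *
import pickle
P=pickle.load(open("P.pkl","rb"))
x,y=loc(P['F'],.045,-.0)
go((x,y,.082,205))
```

```text
t 31.68 p [0.5939 0.2109 0.0874] a -155.0 F [-0.6  0.3 -0.8] gap 0.294 gf 25.7 q [ 0.24  0.39 -0.19  0.99 -0.   -1.77]
t [-0.0, 0.01, 0.09] a [-0.0, -0.0, 0.0]
```

apply_moves --rows '[{"tx": 0, "ty": 0.01, "tz": 0.05, "ax": 0, "ay": 0, "az": 0, "claw": 0.2}, {"tx": 0, "ty": 0.01, "tz": 0.07, "ax": 0, "ay": 0, "az": 0, "claw": 0.2}, {"tx": 0, "ty": 0.01, "tz": 0.07, "ax": 0, "ay": 0, "az": 0, "claw": 0.2}]'

```text
t: 32.05
ee_pos: [0.5931, 0.2106, 0.0829]
tcp_rot: [0.844, -0.537, -0.0, 0.0]
ft_force: [0.7, -0.1, -0.7]
finger_gap: 0.297
gripper_force: 25.7
```

apply_moves --rows '[{"tx": 0, "ty": 0, "tz": 0, "ax": 0, "ay": 0, "az": 0, "claw": 0.4}, {"tx": 0, "ty": 0, "tz": 0, "ax": 0, "ay": 0, "az": 0, "claw": 0.5}, {"tx": 0, "ty": 0, "tz": 0, "ax": 0, "ay": 0, "az": 0, "claw": 0.6}, {"tx": 0, "ty": 0, "tz": 0, "ax": 0, "ay": 0, "az": 0, "claw": 0.8}, {"tx": 0, "ty": 0, "tz": 0, "ax": 0, "ay": 0, "az": 0, "claw": 1}, {"tx": 0, "ty": 0, "tz": 0, "ax": 0, "ay": 0, "az": 0, "claw": 1}, {"tx": 0, "ty": 0, "tz": -0.5, "ax": 0, "ay": 0, "az": 0, "claw": 1}, {"tx": 0, "ty": 0, "tz": -1.3, "ax": 0, "ay": 0, "az": 0, "claw": 1}, {"tx": 0, "ty": 0, "tz": -2, "ax": 0, "ay": 0, "az": 0, "claw": 1}]'

```text
t: 33.17
ee_pos: [0.5932, 0.2106, 0.2044]
tcp_rot: [0.844, -0.537, 0.0, -0.0]
ft_force: [0.7, 0.3, -0.0]
finger_gap: 1.001
gripper_force: 0.0
```

Run:
```python
from mv import *
import pickle
P=pickle.load(open("P.pkl","rb"))
x,y=loc(P['K'],0,0)
go((x,y,.19,152.5),(x,y,.14,152.5))
```

```text
t 33.17 p [0.5932 0.2106 0.2044] a -155.0 F [ 0.7  0.3 -0. ] gap 1.001 gf 0.0 q [ 0.24  0.3  -0.05  1.22  0.   -1.77]
t [4.81, 5.16, 0.24] a [-0.0, 0.0, 6.57]
t [4.81, 5.16, 1.07] a [-0.0, 0.0, 6.57]
```

apply_moves --rows '[{"tx": 0.6, "ty": 0.7, "tz": 0, "ax": 0, "ay": 0, "az": 0.9, "claw": 1}, {"tx": 1.3, "ty": 1.4, "tz": 0, "ax": 0, "ay": 0, "az": 1.8, "claw": 1}, {"tx": 2, "ty": 2.1, "tz": 0, "ax": 0, "ay": 0, "az": 2.7, "claw": 1}, {"tx": 2.7, "ty": 2.9, "tz": 0, "ax": 0, "ay": 0, "az": 3.6, "claw": 1}, {"tx": 3.4, "ty": 3.7, "tz": 0, "ax": 0, "ay": 0, "az": 4.6, "claw": 1}, {"tx": 4.1, "ty": 4.4, "tz": 0, "ax": 0, "ay": 0, "az": 5.6, "claw": 1}, {"tx": 4.81, "ty": 5.16, "tz": 0.2, "ax": 0, "ay": 0, "az": 6.57, "claw": 1}, {"tx": 4.81, "ty": 5.16, "tz": 0.8, "ax": 0, "ay": 0, "az": 6.57, "claw": 1}, {"tx": 4.81, "ty": 5.16, "tz": 1, "ax": 0, "ay": 0, "az": 6.57, "claw": 1}, {"tx": 4.81, "ty": 5.16, "tz": 1, "ax": 0, "ay": 0, "az": 6.57, "claw": 1}]'

```text
t: 34.42
ee_pos: [0.4341, -0.181, 0.1422]
tcp_rot: [-0.519, 0.855, 0.001, -0.001]
ft_force: [0.3, -0.1, 0.9]
finger_gap: 0.998
gripper_force: 0.0
```

Run:
```python
from mv import *
import pickle
P=pickle.load(open("P.pkl","rb"))
x,y=loc(P['K'],0,0)
c=vision.read_camera("top");d=vision.read_camera("scene")
for c in(c,d):
    f=c["frame"]; h=cv2.cvtColor(f,cv2.COLOR_RGB2HSV); m=cv2.inRange(h,(5,190,110),(14,255,255))
    n,_,s,ce=cv2.connectedComponentsWithStats(m); print([(s[i].tolist(),ce[i].round(1).tolist()) for i in range(1,n) if s[i,4]>8])
    print(proj(c,[[*loc(P['F'],.045,0),z] for z in(.04,.1,.12)]).round(1).tolist())
go((x,y,.082,152.4))
```

```text
[([185, 156, 12, 11, 74], [190.6, 160.6]), ([193, 168, 6, 5, 12], [195.7, 169.7]), ([307, 208, 7, 5, 23], [310.0, 210.0]), ([325, 217, 6, 5, 14], [327.8, 219.0])]
[[195.9, 170.3], [192.4, 166.1], [191.1, 164.7]]
[([178, 139, 4, 13, 37], [179.6, 145.2])]
[[339.5, 227.2], [343.4, 212.2], [344.8, 206.9]]
t 34.52 p [ 0.4356 -0.1815  0.1438] a 152.6 F [ 0.8 -0.9 -0.1] gap 0.997 gf 0.0 q [-0.53  0.07 -0.47  1.03  0.   -1.62]
t [0.01, 0.02, 1.03] a [-0.01, -0.0, 0.02]
```

apply_moves --rows '[{"tx": 0.01, "ty": 0.01, "tz": 0.5, "ax": 0, "ay": 0, "az": 0, "claw": 1}, {"tx": 0.01, "ty": 0.01, "tz": 0.9, "ax": 0, "ay": 0, "az": 0, "claw": 1}, {"tx": 0.01, "ty": 0.01, "tz": 1.03, "ax": 0, "ay": 0, "az": 0, "claw": 1}, {"tx": 0.01, "ty": 0.01, "tz": 1.03, "ax": 0, "ay": 0, "az": 0, "claw": 0.8}, {"tx": 0.01, "ty": 0.01, "tz": 1.03, "ax": 0, "ay": 0, "az": 0, "claw": 0.6}, {"tx": 0.01, "ty": 0.01, "tz": 1.03, "ax": 0, "ay": 0, "az": 0, "claw": 0.45}, {"tx": 0.01, "ty": 0.01, "tz": 1.03, "ax": 0, "ay": 0, "az": 0, "claw": 0.3}, {"tx": 0.01, "ty": 0.01, "tz": 1.03, "ax": 0, "ay": 0, "az": 0, "claw": 0.2}, {"tx": 0.01, "ty": 0.01, "tz": 1.03, "ax": 0, "ay": 0, "az": 0, "claw": 0.2}, {"tx": 0.01, "ty": 0.01, "tz": 1.03, "ax": 0, "ay": 0, "az": 0, "claw": 0.2}]' --grip_force 25

```text
t: 35.78
ee_pos: [0.4356, -0.1831, 0.0832]
tcp_rot: [-0.519, 0.855, -0.002, 0.001]
ft_force: [-0.1, 1.5, 7.0]
finger_gap: 0.296
gripper_force: 25.0
```

Run:
```python
from mv import *
import pickle
P=pickle.load(open("P.pkl","rb"))
p=monitor.get_obs()["ee_pos"]
x,y=loc(P['F'],.045,-.11)
go((p[0],p[1],.19,152.3),(x,y,.19,205))
```

```text
t 35.77 p [ 0.4356 -0.1831  0.0832] a 152.5 F [-0.1  1.5  7. ] gap 0.296 gf 25.0 q [-0.54  0.14 -0.54  0.89  0.   -1.63]
t [-0.0, -0.01, -1.78] a [-0.03, 0.0, 0.02]
t [-5.92, -0.76, -1.78] a [-0.03, -0.01, -6.57]
```

apply_moves --rows '[{"tx": 0, "ty": 0, "tz": -0.8, "ax": 0, "ay": 0, "az": 0, "claw": 0.2}, {"tx": 0, "ty": 0, "tz": -1.7, "ax": 0, "ay": 0, "az": 0, "claw": 0.2}, {"tx": -0.8, "ty": -0.1, "tz": -1.8, "ax": 0, "ay": 0, "az": -0.8, "claw": 0.2}, {"tx": -1.6, "ty": -0.2, "tz": -1.8, "ax": 0, "ay": 0, "az": -1.6, "claw": 0.2}, {"tx": -2.4, "ty": -0.3, "tz": -1.8, "ax": 0, "ay": 0, "az": -2.5, "claw": 0.2}, {"tx": -3.2, "ty": -0.4, "tz": -1.8, "ax": 0, "ay": 0, "az": -3.4, "claw": 0.2}, {"tx": -4, "ty": -0.5, "tz": -1.8, "ax": 0, "ay": 0, "az": -4.3, "claw": 0.2}, {"tx": -4.8, "ty": -0.6, "tz": -1.8, "ax": 0, "ay": 0, "az": -5.2, "claw": 0.2}, {"tx": -5.5, "ty": -0.7, "tz": -1.8, "ax": 0, "ay": 0, "az": -6, "claw": 0.2}, {"tx": -5.92, "ty": -0.76, "tz": -1.8, "ax": 0, "ay": 0, "az": -6.57, "claw": 0.2}]'

```text
t: 37.02
ee_pos: [0.6396, 0.1135, 0.1891]
tcp_rot: [0.845, -0.535, 0.0, -0.0]
ft_force: [0.8, 0.0, 0.1]
finger_gap: 0.299
gripper_force: 25.5
```

apply_moves --rows '[{"tx": 0, "ty": 0, "tz": 0, "ax": 0, "ay": 0, "az": 0, "claw": 0.2}, {"tx": 0, "ty": 0, "tz": 0, "ax": 0, "ay": 0, "az": 0, "claw": 0.2}, {"tx": 0, "ty": 0, "tz": 0, "ax": 0, "ay": 0, "az": 0, "claw": 0.2}]'

```text
t: 37.4
ee_pos: [0.6379, 0.1108, 0.1892]
tcp_rot: [0.843, -0.538, -0.0, 0.0]
ft_force: [0.1, 0.9, -1.1]
finger_gap: 0.297
gripper_force: 25.5
```

Run:
```python
from mv import *
import pickle
P=pickle.load(open("P.pkl","rb"))
x,y=loc(P['F'],.045,-.11)
go((x,y,.09,205),(x,y,.083,205))
```

```text
t 37.4 p [0.6379 0.1108 0.1892] a -155.1 F [ 0.1  0.9 -1.1] gap 0.297 gf 25.5 q [ 0.07  0.34 -0.03  1.2  -0.   -1.93]
t [0.01, -0.03, 1.65] a [0.0, -0.0, -0.01]
t [0.01, -0.03, 1.77] a [0.0, -0.0, -0.01]
```

apply_moves --rows '[{"tx": 0.01, "ty": -0.01, "tz": 0.6, "ax": 0, "ay": 0, "az": 0, "claw": 0.2}, {"tx": 0.01, "ty": -0.01, "tz": 1.0, "ax": 0, "ay": 0, "az": 0, "claw": 0.2}, {"tx": 0.01, "ty": -0.01, "tz": 1.3, "ax": 0, "ay": 0, "az": 0, "claw": 0.2}, {"tx": 0.01, "ty": -0.01, "tz": 1.5, "ax": 0, "ay": 0, "az": 0, "claw": 0.2}, {"tx": 0.01, "ty": -0.01, "tz": 1.65, "ax": 0, "ay": 0, "az": 0, "claw": 0.2}, {"tx": 0.01, "ty": -0.01, "tz": 1.72, "ax": 0, "ay": 0, "az": 0, "claw": 0.2}, {"tx": 0.01, "ty": -0.01, "tz": 1.75, "ax": 0, "ay": 0, "az": 0, "claw": 0.2}, {"tx": 0.01, "ty": -0.01, "tz": 1.75, "ax": 0, "ay": 0, "az": 0, "claw": 0.2}, {"tx": 0.01, "ty": -0.01, "tz": 1.75, "ax": 0, "ay": 0, "az": 0, "claw": 0.2}]'

```text
t: 38.52
ee_pos: [0.6397, 0.1115, 0.0846]
tcp_rot: [0.844, -0.537, 0.0, -0.0]
ft_force: [0.1, 0.3, -1.2]
finger_gap: 0.302
gripper_force: 25.5
```

Run:
```python
from mv import *
import pickle
P=pickle.load(open("P.pkl","rb"))
x,y=loc(P['F'],.045,-.11)
go((x,y,.084,205))
```

```text
t 38.52 p [0.6397 0.1115 0.0846] a -155.0 F [ 0.1  0.3 -1.2] gap 0.302 gf 25.5 q [ 0.07  0.42 -0.15  1.   -0.   -1.93]
t [0.01, 0.01, 0.01] a [-0.01, -0.0, 0.0]
```

Well placed; release, rise and move clear.

apply_moves --rows '[{"tx": 0, "ty": 0, "tz": 0, "ax": 0, "ay": 0, "az": 0, "claw": 0.4}, {"tx": 0, "ty": 0, "tz": 0, "ax": 0, "ay": 0, "az": 0, "claw": 0.5}, {"tx": 0, "ty": 0, "tz": 0, "ax": 0, "ay": 0, "az": 0, "claw": 0.6}, {"tx": 0, "ty": 0, "tz": 0, "ax": 0, "ay": 0, "az": 0, "claw": 0.8}, {"tx": 0, "ty": 0, "tz": 0, "ax": 0, "ay": 0, "az": 0, "claw": 1}, {"tx": 0, "ty": 0, "tz": 0, "ax": 0, "ay": 0, "az": 0, "claw": 1}, {"tx": 0, "ty": 0, "tz": -0.5, "ax": 0, "ay": 0, "az": 0, "claw": 1}, {"tx": 0, "ty": 0, "tz": -1.3, "ax": 0, "ay": 0, "az": 0, "claw": 1}, {"tx": 0, "ty": 0, "tz": -2, "ax": 0, "ay": 0, "az": 0, "claw": 1}, {"tx": 0.5, "ty": 0.5, "tz": -2.5, "ax": 0, "ay": 0, "az": 0, "claw": 1}]'

```text
t: 39.78
ee_pos: [0.6264, 0.0729, 0.2367]
tcp_rot: [0.844, -0.536, 0.002, -0.001]
ft_force: [0.6, -1.0, -0.4]
finger_gap: 1.001
gripper_force: 0.0
```

apply_moves --rows '[{"tx": 0.9, "ty": 0.4, "tz": 0, "ax": 0, "ay": 0, "az": 0, "claw": 1}, {"tx": 1.8, "ty": 0.8, "tz": 0, "ax": 0, "ay": 0, "az": 0, "claw": 1}, {"tx": 2.7, "ty": 1.2, "tz": 0, "ax": 0, "ay": 0, "az": 0, "claw": 1}, {"tx": 3.6, "ty": 1.6, "tz": 0, "ax": 0, "ay": 0, "az": 0, "claw": 1}, {"tx": 4.4, "ty": 1.8, "tz": 0, "ax": 0, "ay": 0, "az": 0, "claw": 1}, {"tx": 5, "ty": 2, "tz": 0, "ax": 0, "ay": 0, "az": 0, "claw": 1}, {"tx": 5, "ty": 2, "tz": 0, "ax": 0, "ay": 0, "az": 0, "claw": 1}, {"tx": 5, "ty": 2, "tz": 0, "ax": 0, "ay": 0, "az": 0, "claw": 1}]'

```text
t: 40.78
ee_pos: [0.6428, -0.2507, 0.2339]
tcp_rot: [0.843, -0.537, -0.0, -0.0]
ft_force: [0.6, 0.0, -0.3]
finger_gap: 1.0
gripper_force: 0.0
```

Run:
```python
from mv import *
c=vision.read_camera("top");d=vision.read_camera("scene")
f=lambda c,b,k:cv2.resize(c["frame"][b[1]:b[3],b[0]:b[2],::-1],None,fx=k,fy=k,interpolation=cv2.INTER_CUBIC)
W=np.zeros((600,800,3),np.uint8)
A=f(c,(160,125,275,200),4);B=f(d,(240,160,375,262),4);S=cv2.resize(d["frame"][:,:,::-1],(330,248));T=cv2.resize(c["frame"][:,:,::-1],(250,188))
W[:300,:460]=A;W[300:600,:540]=B[50:350] if 0 else f(d,(240,182,375,257),4);W[:248,465:795]=S;W[300:488,545:795]=T
cv2.imwrite("pics/m.png",W); go()
```

```text
t 40.88 p [ 0.6429 -0.2498  0.2342] a -154.9 F [-0.2  0.1 -0.2] gap 0.998 gf 0.0 q [-0.46  0.39  0.14  1.32  0.   -2.47]
```

View pics/m.png

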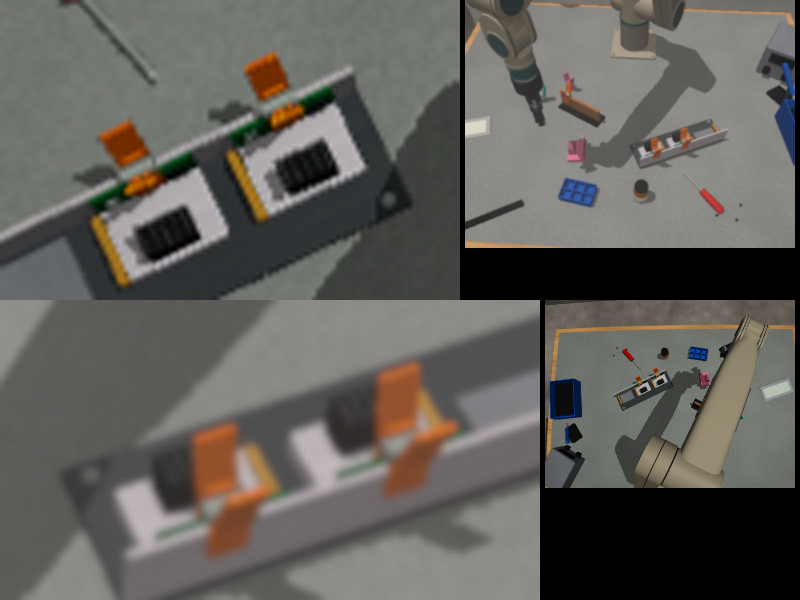

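The final picture shows both modules flush to the fence and against their stops (top crop about 165,230 and 305,165). Both clips stand upright, pinching fence and board at mid-board. The arm is clear.

```bash
python3 -c "
from bench import arm
print(arm.job_done())"
```

```text
the job is handed in; nothing more can be done
None
```

I loaded both modules on the bench (only two were there) at stations 1 and 2, clipped each to the fence with an orange clip, let go of everything and handed the job in at about 41 s. The final picture showed both modules seated and both clips upright; the system accepted the hand-in but gave no verdict.

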